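# Hang the fresh jug on the drying carousel

### The arm

A 6-joint arm with a two-finger parallel gripper is mounted at the origin on the work surface. World frame = base frame: x ahead of the robot, y to its left, z up, the work surface at z = 0. Lengths are in mm, angles in rad, forces in N, time in s.
With the tool pointing down it reaches from about 250 to 850 mm from the base axis. Payload 12.5 kg.
Tool frame: the origin (TCP) lies at the very end of the fingers, on their centre line; the grasp point (between the pads) lies 19 mm behind it; z points along the fingers, y is the direction in which the jaws open and shut (so a half turn about z gives the same grasp; the last joint's range is limited). The gripper opens to 93 mm and grips with 3 to 60 N. Pads are 15 mm wide; open, the fingers measure 128 mm over their backs; the gripper's body (75 mm by 188 mm) begins 65 mm behind the grasp point.
Start: joints at [1.106, 0.351, 1.652, -0, 1.139, -0.085], TCP at [203.872, 510.804, 218.633] pointing down, gripper open.
Joint ranges: [-2.75, 2.75], [-0.79, 2.1], [0.01, 2.65], [-1.57, 4.71], [0.07, 3.14], [-2.87, 2.87]. Speed limits (rad/s): [2.22, 2.22, 2.79, 3.14, 3.14, 3.14].

### API

Orientations are given as a unit quaternion [w, x, y, z].
In Python, from rig import readout, optics, env gives the robot as it stands.
- The arm moves only by the tool arm_command, never from a script. Its argument "commands" is a list of rows, each a list of 3 entries, a list of its own where there are three numbers: the closure in counts, from 0 (fully open) to 255 (shut), then the shift along the tool's x, y, z in mm, then the turn, a rotation vector about the tool's x, y, z in degrees. In form: [[claw, [x, y, z], [wx, wy, wz]], ...]. A call has 1 to 12 rows; each row is the pose to reach, as a shift and turn from the pose measured when the call began, along the tool's axes at that moment; what a row does not reach only later rows make up. A row lasts 1/12 s, in which the tool goes at most 41.7 mm and 7.16 degrees, less where a joint would pass 70% of its speed; a pose out of reach is approached as far as the arm can. A call with a gripper value outside its range is refused whole. The fingers move at their own pace and stop on an object; "force" is the grip in N (left out, the last holds). Time passes only in rows, so rows that repeat a pose let the fingers close. It gives the time, the measured TCP pose, the force and the opening at its end, in the units of the state.
- readout.get_state(): the state, without advancing time (a new reading comes with each control period).
- optics.snapshot(name): name is "side" or "top"; returns a dict with "color" (480x640x3 uint8, blue, green, red), "fov_y" (degrees; the focal length in pixels is half the picture's height over the tangent of half this angle, whatever the lens; pixels are square), "cx", "cy" (the principal point, pixels), "distortion" ([k1, k2, p1, p2, k3] as OpenCV has them; the pictures are not rectified), "xyz" and "attitude" of the camera in the world. Camera axes: x right, y up, looking along -z (the intrinsics and any distortion apply to the point x, -y, -z); pixel columns grow to the right and rows downward; lengths in mm; the calibration is good to about 2 mm. A picture is of the moment at which its call begins. There is no depth.
- env.close_job(): hands the job in, once; it reports no verdict.
The state is a dict: "time_s": time; "qpos": joint angles; "qd": joint speeds; "tau": joint torques, N m; "position": TCP position; "eef_rot": TCP orientation; "contact_force": force on the tool from outside, world axes, zero at the start; "torque": the same for the moment, N m; "grip_width": finger opening in mm.
Only numpy, scipy, OpenCV 4.12 (cv2) and the standard library are available. Lean on these libraries where they do the work, as an engineer would, in place of code of your own. Each camera call takes 0.05 s, during which the arm holds its last target.

### The job

The freshly tinned copper jug is shut in the lidded wooden box: push the lid up and over so that it stays open by itself, and turn the drying carousel until its empty brass hook stands over the brass pointer on its foot. Only then hang the jug by its arched handle in that hook and let go, leaving the hook over the pointer and the lid open. Do not disturb the other things on the bench.

Things in the scene. Friction and masses are not known exactly. Their poses are not given: they have to be found in the camera images.
- box: fixed open-topped light wooden box, 150 (x) by 180 (y) by 172 mm high, walls and floor 9 mm; origin under its centre on the bench; its x axis points from the lip side to the hinge side, z up. The jug stands inside it under the lid
- lid (a joint): angle of the dark wooden lid about its hinge on the box's +x top edge (hinge line at box x +75 mm, height 172 mm, along box y): 0 shut, grows as it opens, stop at 1.9. It falls shut below about 1.55; beyond that it falls open to the stop and stays. 0.22 kg
- lid_edge (a point): middle of the lid's front edge, at its underside, 187 mm from the hinge line. The lid is a 9 mm board 180 mm wide; shut, it lies at heights 172 to 181 mm and sticks out 37 mm beyond the box's -x face as a lip that can be pushed up from below. Axes as the box's when shut, turning with the lid
- jug_knob (a point): centre (half-way up) of the dark wooden knob on top of the copper jug's handle: a round upright knob 24 mm across, from 117 to 159 mm above the jug's underside (this point at 139 mm). z up; y along the handle's arch. Jug: 0.3 kg, body 74 mm across and 65 mm high with an open mouth 66 mm across
- jug_bail (a point): middle of the round bar (8 mm thick) of the jug's arched handle, 115 mm above the jug's underside and 24 mm under jug_knob; the bar is straight and level for 12 mm either side along its y, then slopes down to legs 34 mm either side. Free opening below the bar: 46 mm high over the jug's rim, 60 mm wide; the hook passes through it along the jug's x
- stand: fixed foot of the drying carousel: dark disc 190 mm across, 18 mm high, with a flat brass arrow-like pointer lying on the bench along its -x axis, from the disc out to 200 mm from the centre; origin on the bench on the carousel's axis, z up
- turret (a joint): angle of the carousel's turning top about the vertical axis, growing anticlockwise seen from above; the empty hook stands over the pointer at 0 and at every whole turn (6.283). It turns stiffly (0.15 N m of friction, and drag) and stays where it is left, coasting a little if pushed fast
- turret_top (a point): on the carousel's axis, 166 mm above the bench: top face of its dark wooden disc (196 mm across, 8 mm thick; brass cap in the middle up to 184 mm). Turns with the top; its -x axis points to the empty hook. Four upright red pegs for pushing it round stand on the disc, up to 216 mm above the bench, 12 mm thick, 75 mm from the axis, at 45 and 135 degrees either side of the empty hook
- hung_jug (a point): one of the three copper jugs already on the carousel (fastened, same shape as the loose one): its knob's centre. They hang 90, 180 and 270 degrees from the empty hook, centred 125 mm from the axis, undersides 50 mm and knob tops 209 mm above the bench; this one is opposite the empty hook
- hook_seat (a point): where the middle of a hung jug's handle bar rests in the empty (brass) hook: 125 mm from the carousel's axis, 165 mm above the bench; turns with the top, its -x axis points outward along the hook. The hook is a 10 mm round bar: lowest stretch 115 to 137 mm from the axis with its top at 161 mm, then rising to its upturned outer tip, which ends 160 mm from the axis and 176 mm above the bench
- hammer: bystander: iron hammer with wooden handle, 260 mm long, lying flat
- scriber: bystander: brass scriber, 155 mm long, 12 mm thick, lying flat
- kettle: bystander: dented copper kettle, 136 mm across, 133 mm high, spout and handle to 100 mm from its centre; origin under its centre
- block: bystander: round steel block, 90 mm across, 65 mm high; origin under its centre
- bowl: bystander: copper bowl, 120 mm across, 50 mm high; origin under its centre
- jar: bystander: closed clay jar, 70 mm across, 100 mm high; origin under its centre

How it is judged (in metres and radians):
On the way, in this order (a step that is already met when the one before it is completed fails the run):
1. the lid stands open by itself and the empty hook is over the pointer (value of joint lid above 1.65 rad and contact force between the fingers and lid below 0.1 N and y of hook_seat in the frame of stand between -0.02 and 0.02 m and x of hook_seat in the frame of stand below -0.1 m and distance between jug_bail and hook_seat above 0.06 m), for 0.2 s.
2. the jug hangs by its handle in the empty hook (distance between jug_bail and hook_seat below 0.02 m and angle between jug_bail's own z axis and vertical below 0.3 rad), for 0.2 s.
At the end, for the whole second after the job is handed in: The jug hangs upright (within 0.3 rad) and at rest in the empty hook, the middle of its handle bar within 20 mm of the seat; the hook stands over the pointer (within 30 mm sideways; 20 mm when first turned there); the lid stands open beyond 1.65 rad (all of step 2 and y of hook_seat in the frame of stand between -0.03 and 0.03 m and x of hook_seat in the frame of stand below -0.1 m and value of joint lid above 1.65 rad and linear speed of jug below 0.05 m/s and velocity of joint turret between -0.1 and 0.1 rad/s); the robot touches nothing.
It fails at once if another thing on the bench is shifted by more than 40 mm (distance of any of hammer, scriber, kettle, block, bowl, jar from where it was at the start of the episode above 0.04 m).
It also fails if it takes over 72 s, if anything falls off the work surface, if the arm or the gripper's body presses on something with over 40 N, if the wrist force passes 120 N, or if a joint passes its speed limit or range.

## Working session

There is one attempt and no reset: what is moved stays moved. The work goes in short steps, Python scripts to look and compute and a tool call to move; the robot and the scene stay as the last step left them, time stands still between calls to the robot, and variables do not carry over. Pictures are saved under pics/ and viewed, and the job is handed in when it is done.

Besides the shell and the picture viewer there is one more tool, called after "Request:" as name(argument=value, ...), one argument or row to a line, values as JSON. arm_command: Moves the arm, as the interface text tells. Its arguments: {"type":"object","properties":{"commands":{"type":"array"},"force":{"type":"number"}},"required":["commands"]}

```bash
ls; mkdir -p pics
python3 - <<'E'
from rig import readout, optics, env
import cv2
print(readout.get_state())
for n in("side","top"):
    s=optics.snapshot(n); cv2.imwrite(f"pics/{n}0.png",s["color"]); print({k:v for k,v in s.items() if k!="color"})
E
```

```text
pics
{'time_s': 0.0, 'qpos': array([ 1.10642294e+00,  3.51241907e-01,  1.65242838e+00,  1.21848039e-05,
        1.13914147e+00, -8.45682166e-02]), 'qd': array([-0.00025291,  0.00126764,  0.00044259, -0.00022315, -0.00042094,
       -0.00095153]), 'tau': array([-2.48041644e-03, -4.97313809e+01, -2.85263515e+01,  6.97828783e-02,
        2.56256328e-02, -5.10949030e-05]), 'position': array([203.70253196, 510.50025581, 218.09670735]), 'eef_rot': array([-1.70537159e-04,  1.88765705e-01,  9.82021964e-01, -5.85238842e-04]), 'contact_force': array([-0.54800997, -0.11066585,  0.01148757]), 'torque': array([ 0.02607232, -0.05905202, -0.00874895]), 'grip_width': 93.03644333483476}
{'fov_y': 56.83437663227011, 'cx': 323.7395745477062, 'cy': 247.842436945546, 'distortion': array([-0.10769069,  0.        ,  0.        ,  0.        ,  0.        ]), 'xyz': array([ 225.82763283, -900.88176601, 1008.48227521]), 'attitude': array([ 0.90302168,  0.40237073, -0.06967478, -0.13339817])}
{'fov_y': 53.273345285156985, 'cx': 315.67811516621725, 'cy': 237.08567141258973, 'distortion': array([-0.06583919,  0.        ,  0.        ,  0.        ,  0.        ]), 'xyz': array([ 274.78190497,    2.50487234, 1249.58381811]), 'attitude': array([-0.6800871 , -0.07672969,  0.08132435,  0.72455534])}
```

View pics/side0.png

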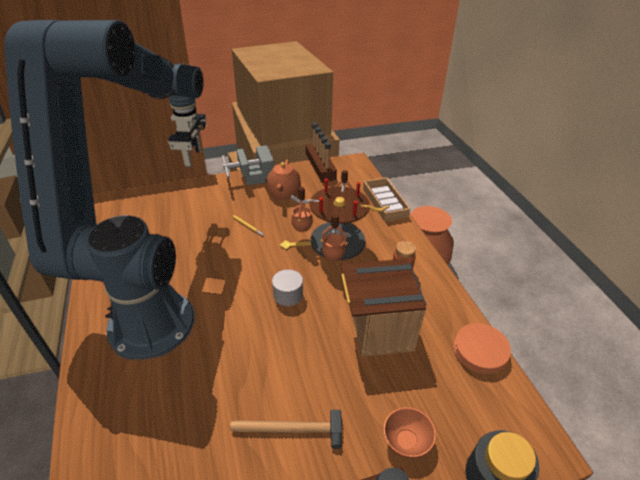

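View pics/top0.png

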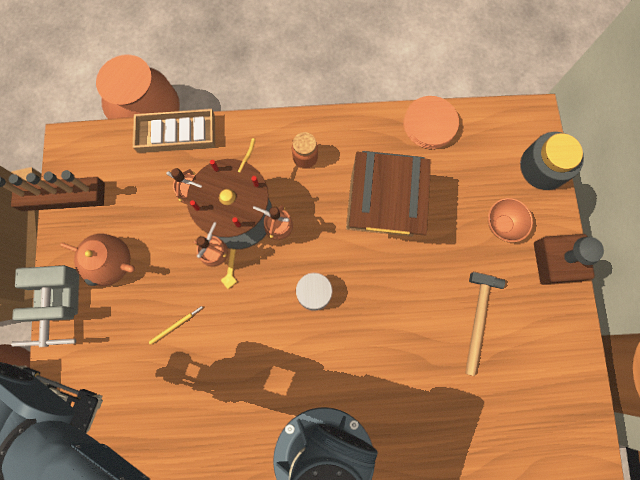

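```bash
cat > h.py <<'E'
import numpy as np, cv2
from scipy.spatial.transform import Rotation as R
from rig import readout, optics, env
def rot(q): return R.from_quat([q[1],q[2],q[3],q[0]])
def K(s):
    f=240/np.tan(np.radians(s["fov_y"]/2)); return np.array([[f,0,s["cx"]],[0,f,s["cy"]],[0,0,1]])
F=np.diag([1.,-1,-1])
def proj(s,P):
    M=F@rot(s["attitude"]).as_matrix().T
    P=np.atleast_2d(np.array(P,float)); t=-M@s["xyz"]
    return cv2.projectPoints(P,cv2.Rodrigues(M)[0],t,K(s),s["distortion"])[0][:,0]
def ray(s,uv):
    p=cv2.undistortPoints(np.array(uv,float).reshape(-1,1,2),K(s),s["distortion"])[:,0]
    d=np.c_[p,np.ones(len(p))]@F
    return rot(s["attitude"]).apply(d)
def back(s,uv,z):
    d=ray(s,uv); return s["xyz"]+d*((z-s["xyz"][2])/d[:,2])[:,None]
def tri(s1,uv1,s2,uv2):
    d1=ray(s1,uv1)[0];d2=ray(s2,uv2)[0]
    a=np.linalg.lstsq(np.c_[d1,-d2],s2["xyz"]-s1["xyz"],rcond=None)[0]
    p=s1["xyz"]+a[0]*d1;q=s2["xyz"]+a[1]*d2; return (p+q)/2,np.linalg.norm(p-q)
def crop(s,x0,y0,w,h,k,name):
    c=cv2.resize(s["color"][y0:y0+h,x0:x0+w],None,fx=k,fy=k,interpolation=cv2.INTER_CUBIC)
    for x in range(-(-x0//20)*20,x0+w,20):
        cv2.putText(c,str(x),((x-x0)*k,10),0,.35,(255,255,255),1); cv2.line(c,((x-x0)*k,12),((x-x0)*k,18),(255,255,255),1)
    for y in range(-(-y0//20)*20,y0+h,20):
        cv2.putText(c,str(y),(0,(y-y0)*k+4),0,.35,(255,255,255),1)
    cv2.imwrite("pics/"+name+".png",c)
E
cat > s0.py <<'E'
import pickle,os
from h import *
if not os.path.exists("s0.pkl"): pickle.dump({n:optics.snapshot(n) for n in("side","top")},open("s0.pkl","wb"))
S=pickle.load(open("s0.pkl","rb"))
E
python3 - <<'E'
from s0 import *
crop(S["top"],150,130,160,160,4,"t_car"); crop(S["top"],330,140,120,110,5,"t_box")
crop(S["side"],270,160,150,110,5,"s_car"); crop(S["side"],330,250,110,110,5,"s_box")
E
```

```text
(no output)
```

View pics/t_car.png

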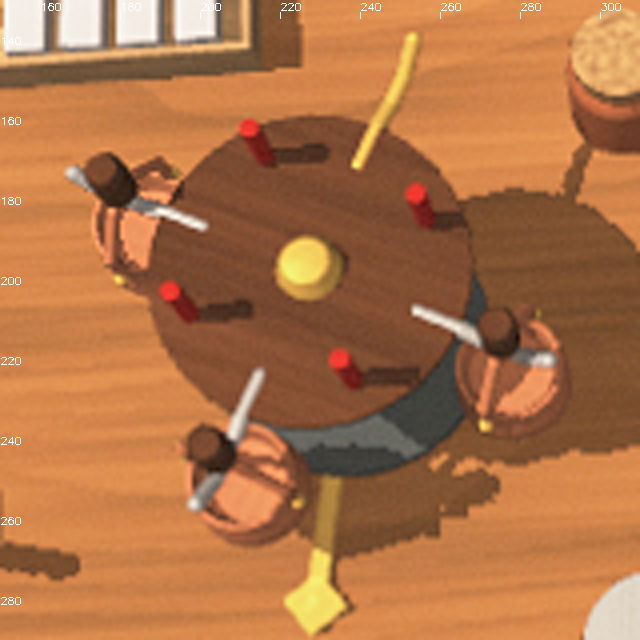

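View pics/t_box.png

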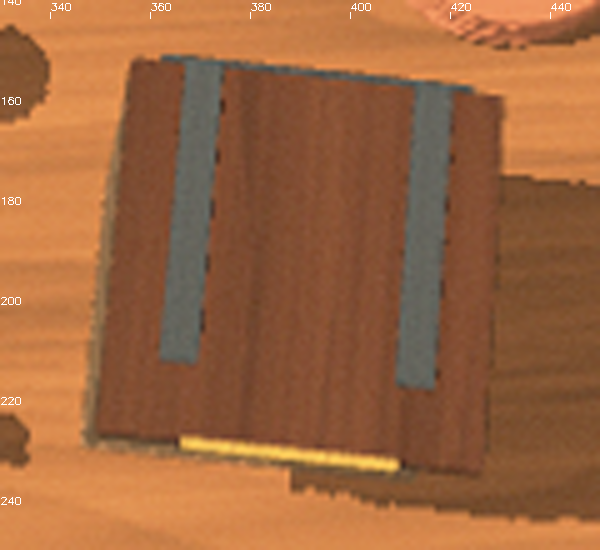

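View pics/s_car.png

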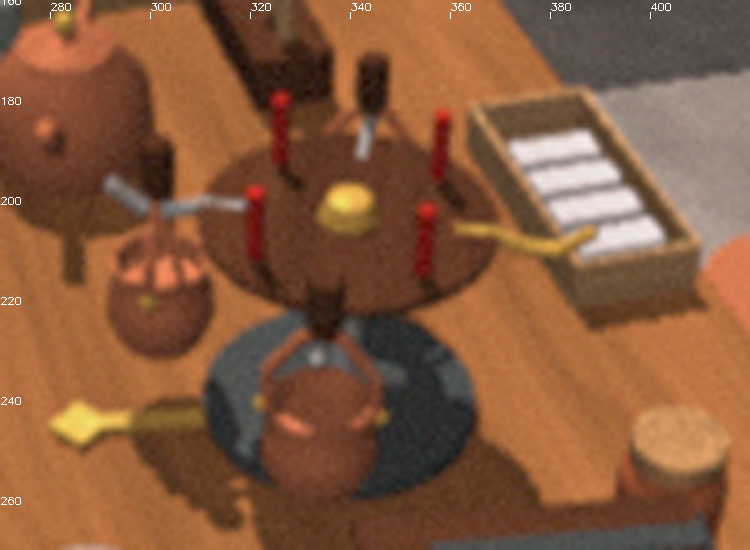

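View pics/s_box.png

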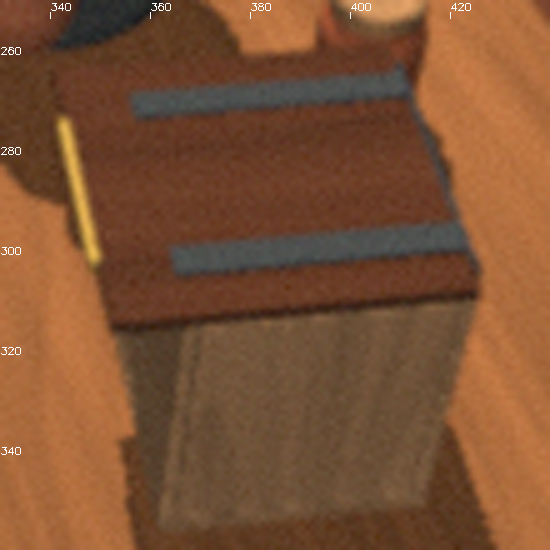

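Run:
```python
from s0 import *
t=S["top"];s=S["side"]
np.set_printoptions(precision=1,suppress=True)
L=back(t,[(356.6,152),(430.4,159.4),(426.8,234.4),(349.4,227.4)],181);print("lid",L)
print("edges",[np.linalg.norm(L[i]-L[(i+1)%4]) for i in range(4)],[np.degrees(np.arctan2(*(L[i]-L[j])[[1,0]])) for i,j in((0,3),(1,2),(3,2),(0,1))])
c=back(t,[(227,196.3)],184)[0];print("cap",c, back(s,[(339.5,200)],184))
pg=[(212.5,162.5),(254,178),(235.2,220),(192.8,203)]
P=back(t,pg,216)
print("pegs",P,P.mean(0));c=P.mean(0)
print([ (np.linalg.norm(p[:2]-c[:2]),np.degrees(np.arctan2(*(p-c)[[1,0]]))) for p in P])
Ps=back(s,[(326,180),(358,183.5),(355,202),(321,199)],216);print("pegs side",Ps,Ps.mean(0))
tip=back(t,[(228.8,288.5),(232.5,250)],2);print("ptr",tip,[ (np.linalg.norm(p[:2]-c[:2]),np.degrees(np.arctan2(*(p-c)[[1,0]]))) for p in tip])
print("ptr side",back(s,[(279.5,244.5)],2))
h=back(t,[(252.8,138.8)],174)[0];print("hook",h,np.linalg.norm(h[:2]-c[:2]),np.degrees(np.arctan2(*(h-c)[[1,0]])))
for n,uv,z in(("jar",(305,143),100),("block",(313.5,291),65),("kettle",(103,253),133)): print(n,back(t,[uv],z))
```

```text
lid [[ 720.1 -123.2  181. ]
 [ 690.7 -298.2  181. ]
 [ 508.  -267.9  181. ]
 [ 535.8  -91.2  181. ]]
edges [np.float64(177.41208459530677), np.float64(185.1900010595562), np.float64(178.87253139519626), np.float64(187.1125339475647)] [np.float64(-9.859066142328079), np.float64(-9.413648359377651), np.float64(81.06825221640644), np.float64(80.45315142288963)]
cap [627.8 188.3 184. ] [[630.3 179.1 184. ]]
pegs [[701.2 214.8 216. ]
 [657.  120.1 216. ]
 [560.5 165.5 216. ]
 [606.5 260.8 216. ]] [631.3 190.3 216. ]
[(np.float64(74.10788679627686), np.float64(19.29772021144562)), (np.float64(74.74486706219318), np.float64(-69.87904182735191)), (np.float64(75.04788671762402), np.float64(-160.72048824238115)), (np.float64(74.71342181163418), np.float64(109.40041779401353))]
pegs side [[608.2 254.3 216. ]
 [701.4 207.2 216. ]
 [656.7 114.6 216. ]
 [561.7 157.6 216. ]] [632.  183.4 216. ]
ptr [[435.2 221.    2. ]
 [537.4 208.6   2. ]] [(np.float64(198.46898328784692), np.float64(171.10527004470603)), (np.float64(95.6523843334788), np.float64(168.971012718151))]
ptr side [[437.3 226.9   2. ]]
hook [773.5 124.6 174. ] 156.64207517192173 -24.79869433419683
jar [[787.2  -1.6 100. ]]
block [[407.9   0.2  65. ]]
kettle [[522.  500.7 133. ]]
```

```bash
cat >> h.py <<'E'
def down(psi):  # tool down, tool y heading psi deg
    p=np.radians(psi); y=np.array([np.cos(p),np.sin(p),0]); z=np.array([0,0,-1.]); return R.from_matrix(np.c_[np.cross(y,z),y,z])
def rel(pos,Rt,st=None):
    st=st or readout.get_state(); Rc=rot(st["eef_rot"])
    d=Rc.inv().apply(np.array(pos)-st["position"]); w=(Rc.inv()*Rt).as_rotvec(degrees=True)
    return np.round(d,1).tolist(),np.round(w,1).tolist()
E
python3 - <<'E'
from h import *
print(rel([701,214.5,300],down(109.3)), rel([420,400,320],down(90)))
E
```

```text
([-571.6, -90.8, -81.7], [-0.0, -0.0, -41.1]) ([-241.8, -22.7, -101.7], [-0.0, -0.0, -21.8])
```

Request:
arm_command(
  commands=[
    [145,[0,0,-35],[0,0,0]],
    [145,[-10,-2,-80],[0,0,-2]],
    [145,[-50,-8,-85],[0,0,-5]],
    [145,[-90,-15,-85],[0,0,-10]],
    [145,[-130,-21,-85],[0,0,-15]],
    [145,[-170,-27,-85],[0,0,-20]],
    [145,[-210,-34,-85],[0,0,-25]],
    [145,[-250,-40,-85],[0,0,-30]],
    [145,[-290,-46,-85],[0,0,-35]],
    [145,[-330,-52,-85],[0,0,-40]],
    [145,[-370,-58,-85],[0,0,-41]],
    [145,[-410,-65,-85],[0,0,-41]],
  ],
  force=20,
)

```text
time_s: 1.2
position: [562.0, 297.0, 303.2]
eef_rot: [-0.0, -0.168, 0.986, -0.0]
contact_force: [0.2, 0.7, -0.8]
grip_width: 40.0
```

Request:
arm_command(
  commands=[
    [145,[0,0,0],[0,0,0]],
  ],
)

```text
time_s: 1.28
position: [566.4, 293.0, 302.1]
eef_rot: [-0.0, -0.166, 0.986, -0.001]
contact_force: [0.7, -0.0, 0.1]
grip_width: 40.2
```

Run:
```python
from h import *
st=readout.get_state();print(st)
print(rel([701,214.5,240],down(109.3)))
```

```text
{'time_s': 1.2833, 'qpos': array([ 0.40516838,  0.45146691,  1.29722238, -0.00174623,  1.39400862,
       -1.49839877]), 'qd': array([ 0.04304572, -0.025807  ,  0.05249015,  0.02753984,  0.00011643,
        0.02987123]), 'tau': array([-1.98338985e+00, -5.81802320e+01, -3.31744444e+01, -4.70362336e-02,
        2.90917726e-01, -8.35847016e-01]), 'position': array([566.35148098, 292.98484283, 302.09093856]), 'eef_rot': array([-3.33673956e-04, -1.65770579e-01,  9.86163816e-01, -9.65742368e-04]), 'contact_force': array([ 0.66445279, -0.00415125,  0.0846783 ]), 'torque': array([ 0.08002129,  0.00619426, -0.01631649]), 'grip_width': 40.15178723536142}
([-101.6, -118.1, 62.2], [-0.1, -0.1, -0.2])
```

Request:
arm_command(
  commands=[
    [145,[-25,-29,0],[0,0,0]],
    [145,[-50,-58,10],[0,0,0]],
    [145,[-75,-87,30],[0,0,0]],
    [145,[-95,-110,50],[0,0,0]],
    [145,[-101.6,-118,62],[0,0,0]],
    [145,[-101.6,-118,62],[0,0,0]],
    [145,[-101.6,-118,62],[0,0,0]],
  ],
)

```text
time_s: 1.87
position: [700.3, 215.0, 239.7]
eef_rot: [-0.001, -0.166, 0.986, -0.001]
contact_force: [0.2, 0.8, 0.0]
grip_width: 40.2
```

Run:
```python
from h import *
s=optics.snapshot("side"); crop(s,270,110,150,120,5,"s1"); t=optics.snapshot("top"); crop(t,150,90,200,150,4,"t1")
st=readout.get_state();print(st["position"],st["qpos"]); print(proj(s,st["position"]),proj(t,st["position"]))
print(rel([701,214.5,186],down(109.3)))
```

```text
[700.28185247 215.9552563  241.96534572] [ 2.36233753e-01  6.82495377e-01  1.06570871e+00 -1.60509265e-03
  1.39240172e+00 -1.66864756e+00]
[[357.25615305 175.2764353 ]] [[209.57972831 158.64395312]]
([-0.2, -1.5, 56.0], [-0.1, 0.0, -0.1])
```

View pics/s1.png

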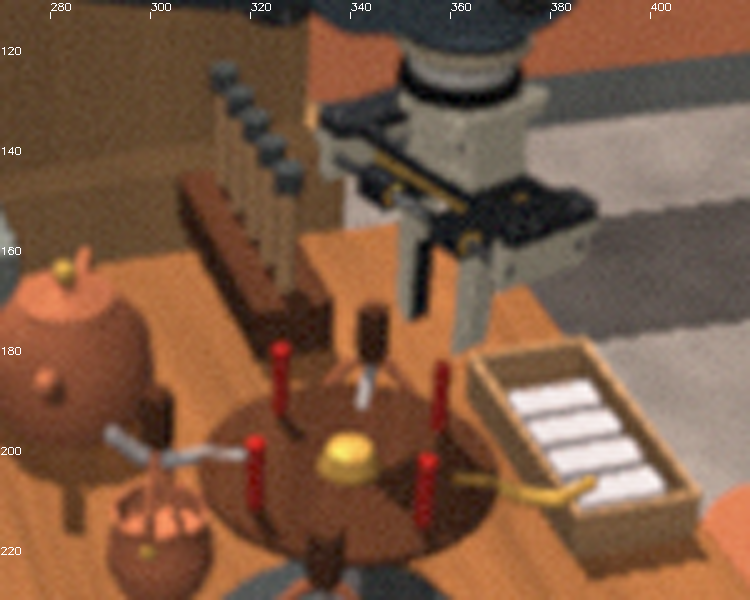

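View pics/t1.png

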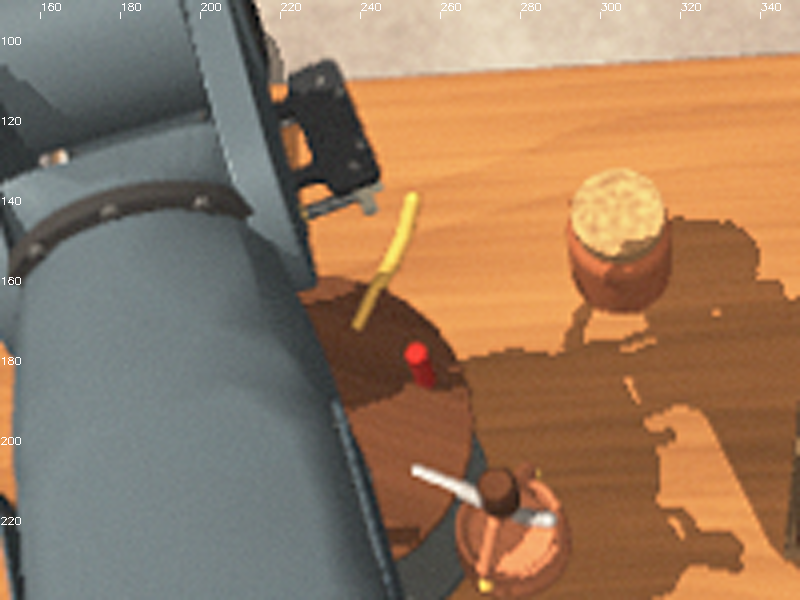

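Request:
arm_command(
  commands=[
    [145,[0,0,20],[0,0,0]],
    [145,[0,0,40],[0,0,0]],
    [145,[0,0,54],[0,0,0]],
    [145,[0,0,54],[0,0,0]],
    [225,[0,0,54],[0,0,0]],
    [225,[0,0,54],[0,0,0]],
    [240,[0,0,54],[0,0,0]],
    [240,[0,0,54],[0,0,0]],
    [240,[0,0,54],[0,0,0]],
  ],
  force=10,
)

```text
time_s: 2.72
position: [700.9, 215.7, 189.2]
eef_rot: [0.002, -0.166, 0.986, -0.001]
contact_force: [-2.4, 8.0, 4.3]
grip_width: 11.3
```

Run:
```python
from h import *
st=readout.get_state();print(st["position"],st["grip_width"],st["contact_force"],np.degrees(st["qpos"][[0,5]]))
# path: rotate about axis clockwise
c=np.array([631,188.3]);p=st["position"];th0=19.3
Rc=rot(st["eef_rot"])
for k in (6,12,18,24,30,36,42,48):
    a=np.radians(-k);v=p[:2]-c;w=np.array([v[0]*np.cos(a)-v[1]*np.sin(a),v[0]*np.sin(a)+v[1]*np.cos(a)])
    d=Rc.inv().apply(np.r_[c+w,p[2]]-p);print(k,d.round(1))
```

```text
[700.87075363 215.70608518 189.17754222] 11.319450904059538 [-2.40754107  8.00432408  4.29242652] [ 13.51728011 -95.59875997]
6 [ 0.1 -7.9  0. ]
12 [  1.  -15.7   0. ]
18 [  2.8 -23.3   0. ]
24 [  5.3 -30.8   0.1]
30 [  8.6 -37.9   0.1]
36 [ 12.6 -44.6   0.1]
42 [ 17.3 -50.9   0.1]
48 [ 22.6 -56.7   0.1]
```

Request:
arm_command(
  commands=[
    [240,[0.2,-5.2,0],[0,0,4]],
    [240,[0.7,-10.4,0],[0,0,8]],
    [240,[1.6,-15.6,0],[0,0,12]],
    [240,[2.9,-20.7,0],[0,0,16]],
    [240,[4.5,-25.7,0],[0,0,20]],
    [240,[6.5,-30.5,0],[0,0,24]],
    [240,[8.8,-35.2,0],[0,0,28]],
    [240,[11.4,-39.7,0],[0,0,32]],
    [240,[14.3,-44.1,0],[0,0,36]],
    [240,[17.5,-48.2,0],[0,0,40]],
    [240,[21,-52.1,0],[0,0,44]],
    [240,[24.8,-55.7,0],[0,0,48]],
  ],
)

```text
time_s: 3.72
position: [696.3, 155.0, 189.3]
eef_rot: [0.003, 0.251, 0.968, 0.0]
contact_force: [4.1, 2.3, -3.8]
grip_width: 11.8
```

```bash
cat > chk.py <<'E'
from h import *
st=readout.get_state();print(st["time_s"],st["position"],st["grip_width"],st["contact_force"],np.degrees(st["qpos"]).round(1))
c=np.array([631,188.3]);v=st["position"][:2]-c
y=rot(st["eef_rot"]).apply([0,1,0]);print("r",np.hypot(*v),"th",np.degrees(np.arctan2(v[1],v[0])),"psi",np.degrees(np.arctan2(y[1],y[0])))
E
python3 chk.py; python3 -c "
from h import *
s=optics.snapshot('side'); crop(s,270,110,150,120,5,'s2')"
```

```text
3.7167 [696.32400908 154.99310507 189.26389416] 11.778813323457516 [ 4.08202474  2.3297356  -3.83243854] [  8.8  38.8  68.8  -0.1  72.1 -52.1]
r 73.32513492781648 th -27.01576942510966 psi 60.94235963402984
```

View pics/s2.png

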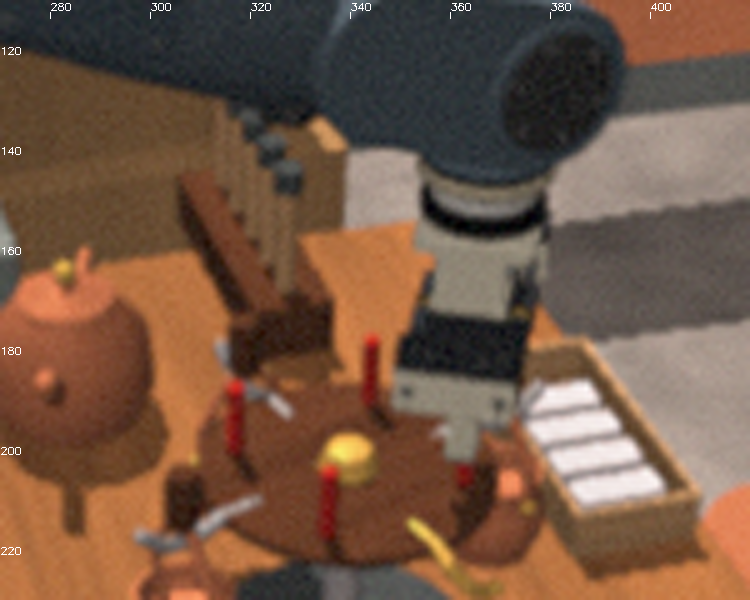

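Request:
arm_command(
  commands=[
    [240,[0.2,-5.2,0],[0,0,4]],
    [240,[0.7,-10.4,0],[0,0,8]],
    [240,[1.6,-15.6,0],[0,0,12]],
    [240,[2.9,-20.7,0],[0,0,16]],
    [240,[4.5,-25.7,0],[0,0,20]],
    [240,[6.5,-30.5,0],[0,0,24]],
    [240,[8.8,-35.2,0],[0,0,28]],
    [240,[11.4,-39.7,0],[0,0,32]],
    [240,[14.3,-44.1,0],[0,0,36]],
    [240,[17.5,-48.2,0],[0,0,40]],
    [240,[21,-52.1,0],[0,0,44]],
    [240,[24.8,-55.7,0],[0,0,48]],
  ],
)

```text
time_s: 4.77
position: [646.6, 119.0, 189.2]
eef_rot: [0.001, 0.626, 0.78, 0.002]
contact_force: [1.4, 9.5, -2.6]
grip_width: 11.7
```

```bash
python3 chk.py
```

```text
4.7667 [646.60177214 119.04760905 189.22169668] 11.672865218224315 [ 1.38239651  9.51688032 -2.62072102] [ 6.4 32.8 79.2  0.  67.8 -6.2]
r 70.98809017632713 th -77.30388031741579 psi 12.542292716025953
```

```bash
cat > arc.py <<'E'
from h import *
import sys
c=np.array([631,188.3]);st=readout.get_state()
for th in np.linspace(float(sys.argv[1]),float(sys.argv[2]),int(sys.argv[3])):
    a=np.radians(th);print(th.round(1),rel(np.r_[c+75*np.array([np.cos(a),np.sin(a)]),189],down(th+90),st))
E
python3 arc.py -82 -137 12
```

```text
-82.0 ([-3.8, -6.1, 0.2], [0.2, -0.0, 4.5])
-87.0 ([-3.0, -12.6, 0.2], [0.2, -0.0, 9.5])
-92.0 ([-1.6, -19.0, 0.1], [0.2, -0.0, 14.5])
-97.0 ([0.3, -25.3, 0.1], [0.2, -0.0, 19.5])
-102.0 ([2.8, -31.3, 0.1], [0.2, -0.1, 24.5])
-107.0 ([5.7, -37.2, 0.1], [0.2, -0.1, 29.5])
-112.0 ([9.2, -42.7, 0.0], [0.2, -0.1, 34.5])
-117.0 ([13.2, -47.9, 0.0], [0.2, -0.1, 39.5])
-122.0 ([17.5, -52.8, 0.0], [0.2, -0.1, 44.5])
-127.0 ([22.3, -57.3, -0.0], [0.2, -0.1, 49.5])
-132.0 ([27.5, -61.3, -0.0], [0.2, -0.1, 54.5])
-137.0 ([33.0, -64.8, -0.0], [0.2, -0.1, 59.5])
```

Request:
arm_command(
  commands=[
    [240,[-3,-6,0],[0,0,4.5]],
    [240,[-3,-12.6,0],[0,0,9.5]],
    [240,[-1.6,-19,0],[0,0,14.5]],
    [240,[0.3,-25.3,0],[0,0,19.5]],
    [240,[2.8,-31.3,0],[0,0,24.5]],
    [240,[5.7,-37.2,0],[0,0,29.5]],
    [240,[9.2,-42.7,0],[0,0,34.5]],
    [240,[13.2,-47.9,0],[0,0,39.5]],
    [240,[17.5,-52.8,0],[0,0,44.5]],
    [240,[22.3,-57.3,0],[0,0,49.5]],
    [240,[27.5,-61.3,0],[0,0,54.5]],
    [240,[33,-64.8,0],[0,0,59.5]],
  ],
)

```text
time_s: 5.77
position: [577.6, 138.4, 189.6]
eef_rot: [0.0, 0.931, 0.366, 0.005]
contact_force: [11.4, 5.4, -5.0]
grip_width: 11.7
```

```bash
python3 chk.py; python3 arc.py -137 -144.5 3;python3 -c "
from h import *
s=optics.snapshot('side'); crop(s,250,140,150,120,5,'s3')"
```

```text
5.7667 [577.55832513 138.38415817 189.57397652] 11.678226365797105 [11.38216404  5.38918028 -4.95612527] [ 8.9 26.1 90.   0.1 63.4 56. ]
r 73.1273128091007 th -136.9537722312326 psi -47.11413980383422
-137.0 ([-1.9, -0.1, 0.6], [0.2, -0.5, -0.1])
-140.8 ([-1.7, -5.0, 0.5], [0.2, -0.5, 3.6])
-144.5 ([-1.3, -9.8, 0.5], [0.2, -0.5, 7.4])
```

View pics/s3.png

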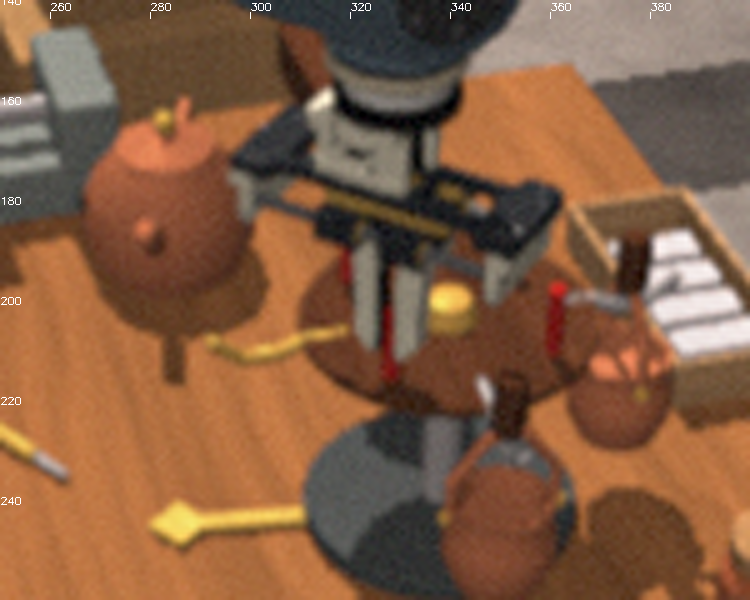

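Request:
arm_command(
  commands=[
    [240,[-1,-3,0],[0,0,2]],
    [240,[-1,-6,0],[0,0,4.5]],
    [240,[-1,-9.8,0],[0,0,7.4]],
    [240,[-1,-9.8,0],[0,0,7.4]],
    [240,[-1,-9.8,0],[0,0,7.4]],
    [240,[-1,-9.8,0],[0,0,7.4]],
    [200,[-1,-9.8,0],[0,0,7.4]],
    [150,[-1,-9.8,0],[0,0,7.4]],
    [150,[-1,-9.8,0],[0,0,7.4]],
  ],
)

```text
time_s: 6.57
position: [569.2, 145.8, 189.7]
eef_rot: [-0.0, 0.953, 0.302, 0.004]
contact_force: [-0.3, 0.1, -0.5]
grip_width: 27.2
```

```bash
python3 chk.py; python3 -c "
from h import *
t=optics.snapshot('top'); crop(t,150,130,160,150,4,'t4')
s=optics.snapshot('side'); crop(s,250,140,150,120,5,'s4')
u=(270,243)
print(back(s,[u],2))"
```

```text
6.5667 [569.24411805 145.78043784 189.73481245] 27.178084897524403 [-0.32805417  0.07453381 -0.51026519] [ 9.8 25.5 90.9  0.1 63.1 64.5]
r 74.97801091671369 th -145.4521875435393 psi -54.8290814644863
[[407.67948626 243.60438876   2.        ]]
```

View pics/t4.png

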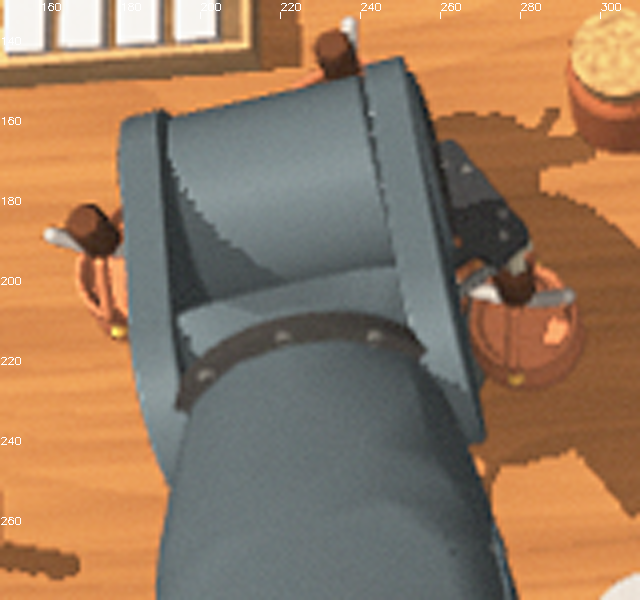

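View pics/s4.png

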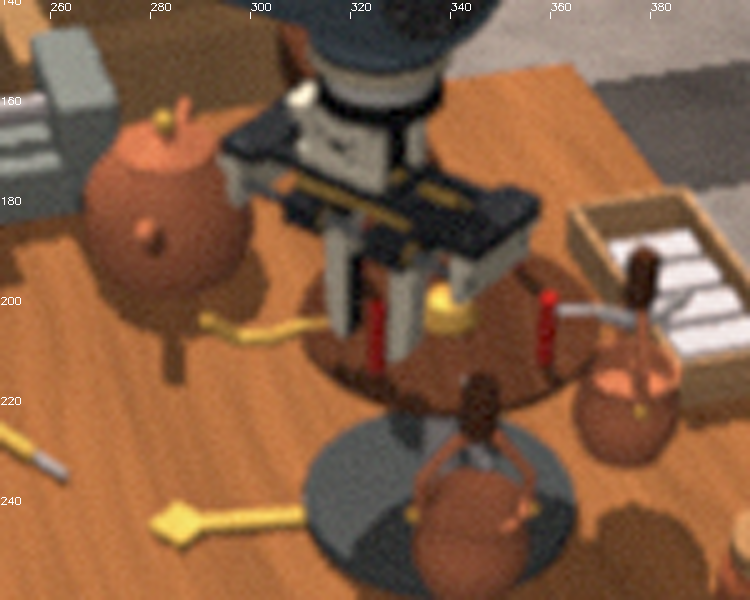

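Request:
arm_command(
  commands=[
    [150,[0,0,-40],[0,0,0]],
    [150,[0,0,-80],[0,0,0]],
    [150,[0,0,-120],[0,0,0]],
    [150,[0,0,-140],[0,0,0]],
    [150,[0,0,-140],[0,0,0]],
  ],
)

```text
time_s: 7.08
position: [569.6, 145.4, 335.2]
eef_rot: [0.0, 0.953, 0.302, 0.008]
contact_force: [0.4, 0.1, 0.1]
grip_width: 38.2
```

Run:
```python
from h import *
st=readout.get_state();print(st["qpos"],st["position"])
print(rel([400,-150,330],down(-50)),rel([400,-300,330],down(-50)))
Q=[([1.10642294,.351241907,1.65242838,0,1.13914147],[203.70253196,510.50025581,218.09670735]),
([.40516838,.45146691,1.29722238,0,1.39400862],[566.35148098,292.98484283,302.09093856]),
([.236233753,.682495377,1.06570871,0,1.39240172],[700.28185247,215.9552563,241.96534572]),
(list(np.radians([8.8,38.8,68.8,0,72.1])),[696.324,154.993,189.26]),
(list(np.radians([6.4,32.8,79.2,0,67.8])),[646.6,119.05,189.22]),
(list(np.radians([9.8,25.5,90.9,0,63.1])),[569.24,145.78,189.73]),(list(st["qpos"][:5]),list(st["position"]))]
A=[];b=[]
# r = a + L1 s2 + L2 s23 + e c23 ; z=H' + L1 c2 + L2 c23 - e s23   (H' = H - tool)
for q,p in Q:
    r=np.hypot(p[0],p[1]);s2,c2=np.sin(q[1]),np.cos(q[1]);s,c=np.sin(q[1]+q[2]),np.cos(q[1]+q[2])
    A+=[[1,0,s2,s,c],[0,1,c2,c,-s]];b+=[r,p[2]]
    print(np.degrees(np.arctan2(p[1],p[0])-q[0]).round(2),np.degrees(q[1]+q[2]+q[4]).round(2))
x,res,rk,sv=np.linalg.lstsq(np.array(A),np.array(b),rcond=None);print("a,H',L1,L2,e",x,res,sv, (np.array(A)@x-b).round(1))
```

```text
[0.16982587 0.32430457 1.40178893 0.00216074 1.39945523 1.12663763] [569.57865209 145.44823692 335.15130182]
([-308.8, 143.9, 1.1], [0.3, -0.9, -4.8]) ([-395.2, 266.5, 0.4], [0.3, -0.9, -4.8])
4.85 180.07
4.14 180.06
3.6 179.94
3.75 179.7
4.03 179.8
4.56 179.5
4.59 179.08
a,H',L1,L2,e [  5.09902746 -13.01102821 483.27088499 438.28982432  43.07379492] [15.82696916] [4.56501133 3.73488155 0.35644389 0.22507728 0.1833556 ] [ 1.5 -0.3  2.  -0.2  0.9  0.3 -0.7  0.8 -0.3 -0.1 -1.  -0.  -2.4 -0.4]
```

Run:
```python
from h import *
t=optics.snapshot('top')
print("anvil",back(t,[(565,260)],60),"bowl",back(t,[(511,220)],30),"hammer",back(t,[(488,280),(472,372)],10))
print(rel([430,-280,340],down(-55)))
```

```text
anvil [[ 444.58923831 -649.3682718    60.        ]] bowl [[ 565.87813783 -536.85614247   30.        ]] hammer [[ 412.71957825 -459.10888746   10.        ]
 [ 182.95158492 -386.61662204   10.        ]]
([-358.3, 267.8, -11.3], [0.2, -0.7, 0.2])
```

Request:
arm_command(
  commands=[
    [255,[-30,22,-5],[0,0,0]],
    [255,[-60,45,-8],[0,0,0]],
    [255,[-90,67,-10],[0,0,0]],
    [255,[-120,90,-10],[0,0,0]],
    [255,[-150,112,-10],[0,0,0]],
    [255,[-180,135,-10],[0,0,0]],
    [255,[-210,157,-10],[0,0,0]],
    [255,[-240,179,-10],[0,0,0]],
    [255,[-270,202,-10],[0,0,0]],
    [255,[-300,224,-10],[0,0,0]],
    [255,[-330,247,-10],[0,0,0]],
    [255,[-358,268,-10],[0,0,0]],
  ],
)

```text
time_s: 8.13
position: [428.9, -281.6, 337.2]
eef_rot: [-0.001, 0.953, 0.302, 0.005]
contact_force: [0.9, -0.1, -0.1]
grip_width: 0.5
```

Request:
arm_command(
  commands=[
    [255,[0,0,0],[0,7,0]],
    [255,[0,0,0],[0,14,0]],
    [255,[0,0,0],[0,21,0]],
    [255,[0,0,0],[0,28,0]],
    [255,[0,0,0],[0,30,0]],
    [255,[0,0,0],[0,30,0]],
  ],
)

```text
time_s: 8.63
position: [427.5, -282.0, 335.0]
eef_rot: [-0.081, 0.92, 0.289, 0.252]
contact_force: [0.1, -0.3, -0.1]
grip_width: 0.6
```

Run:
```python
from h import *
st=readout.get_state();print(st["qpos"].round(3),st["position"],rot(st["eef_rot"]).as_matrix().round(3))
t=optics.snapshot('top'); crop(t,150,130,160,150,4,'t5')
```

```text
[-0.96   0.145  1.724  0.556  1.318 -0.153] [ 427.4761249  -282.01325969  335.01227312] [[ 0.705  0.573  0.417]
 [ 0.492 -0.819  0.295]
 [ 0.511 -0.003 -0.86 ]]
```

View pics/t5.png

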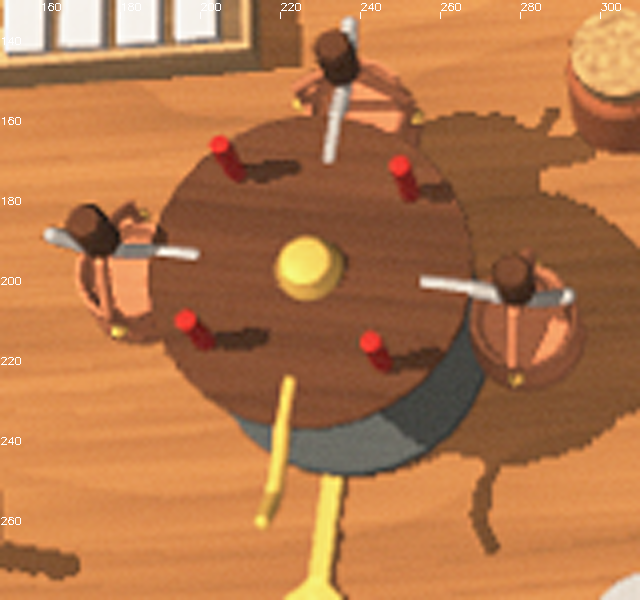

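```bash
cat > kin.py <<'E'
from h import *
from scipy.optimize import least_squares
# params a,H,L1,L2,e,T,d
def fk(q,x):
    a,H,L1,L2,e,T,d=x
    Rz=R.from_euler('z',q[0]);R2=Rz*R.from_euler('y',q[1]);R3=R2*R.from_euler('y',q[2])
    p=Rz.apply([a,d,H])+R2.apply([0,0,L1])+R3.apply([e,0,L2])
    R4=R3*R.from_euler('z',q[3]);R5=R4*R.from_euler('y',q[4]);R6=R5*R.from_euler('z',q[5])
    return p+R6.apply([0,0,T]),R6
X=None
import pickle,os
if os.path.exists('kin.pkl'): X=pickle.load(open('kin.pkl','rb'))
LO=np.array([-2.75,-.79,.01,-1.57,.07,-2.87]);HI=np.array([2.75,2.1,2.65,4.71,3.14,2.87])
def ik(pos,Rt,q0):
    def f(q):
        p,Rr=fk(q,X); return np.r_[(p-pos)/10,(Rr.inv()*Rt).as_rotvec()*20]
    s=least_squares(f,np.clip(q0,LO+.02,HI-.02),bounds=(LO,HI)); return s.x,np.abs(s.fun).max()
E
python3 - <<'E'
from kin import *
st=readout.get_state()
Q=[([1.10642294,.351241907,1.65242838,0,1.13914147,-.0846],[203.70253196,510.50025581,218.09670735]),
([.40516838,.45146691,1.29722238,0,1.39400862,-1.49840],[566.35148098,292.98484283,302.09093856]),
([.236233753,.682495377,1.06570871,0,1.39240172,-1.6686],[700.28185247,215.9552563,241.96534572]),
(list(np.radians([8.8,38.8,68.8,0,72.1,-52.1])),[696.324,154.993,189.26]),
(list(np.radians([9.8,25.5,90.9,0,63.1,64.5])),[569.24,145.78,189.73]),
([.16982587,.32430457,1.40178893,.00216,1.39945523,1.12663763],[569.57865209,145.44823692,335.15130182]),
(list(st["qpos"]),list(st["position"]))]
pickle.dump(Q,open('samples.pkl','wb'))
f=lambda x:np.concatenate([fk(q,x)[0]-p for q,p in Q])
s=least_squares(f,[0,340,480,440,40,350,46]);print(s.x.round(1),s.fun.round(1));pickle.dump(s.x,open('kin.pkl','wb'))
print((fk(st["qpos"],s.x)[1].inv()*rot(st["eef_rot"])).as_rotvec(degrees=True))
t=optics.snapshot('top');c=back(t,[(227,196.3)],184)[0]
P=back(t,[(205.3,166.8),(250,171.3),(242.8,215.8),(196.5,210)],216);c=P.mean(0);print("c",c)
print([np.degrees(np.arctan2(*(p-c)[[1,0]])).round(1) for p in P])
h=back(t,[(215.5,260)],174)[0];print("hook",h,np.linalg.norm((h-c)[:2]),np.degrees(np.arctan2(*(h-c)[[1,0]])))
E
```

```text
[ -0.6 259.6 487.5 438.5  41.5 277.7  46.4] [-0.  -0.2 -0.1 -0.1  0.4 -0.  -0.   0.4 -0.1 -0.1 -0.2  0.4  0.3 -0.3
 -0.   0.1 -0.1 -0.  -0.1  0.1 -0.1]
[-1.05981241e-14  1.58971861e-14  9.00000000e+01]
c [631.05541449 190.22660225 216.        ]
[np.float64(34.2), np.float64(-55.1), np.float64(-145.8), np.float64(123.8)]
hook [480.32208473 219.75190923 174.        ] 153.5977879206299 168.91734935688532
```

```bash
cat > lid.py <<'E'
from kin import *
yaw=np.radians(-9.5);B=np.array([631.4,-198.2,0]);RB=R.from_euler('z',yaw)
def W(b): return B+RB.apply(b)
def tool(g,jaw):
    z=np.array([np.cos(np.radians(g)),np.sin(np.radians(g)),0]);up=np.array([0,0,1.])
    if jaw=='h': x=up; y=np.cross(z,x)
    else: y=up; x=np.cross(y,z)
    return R.from_matrix(np.c_[x,y,z])
O=R.from_euler('z',np.pi/2)
def ikt(pos,Rt,q0): return ik(pos,Rt*O.inv(),q0)
def pt(a,d,by=0,off=7.5): return W([75-d*np.cos(a),by,172+d*np.sin(a)-off])
E
python3 - <<'E'
from lid import *
q0=readout.get_state()["qpos"]
for g in (20,30,40,50):
  for sg in (0,):
    q=np.array([-.9,.1,1.8,1.5,1.5,0]);print("g",g)
    for nm,p in [("stand",W([-135,-30,150]))]+[(f"a{a}",pt(a,d,-30)) for a,d in((0,165),(.5,165),(1,160),(1.4,155),(1.7,150))]:
        q,e=ikt(p,tool(g,'h'),q);print(nm,p.round(0),q.round(2),round(e,2))
E
```

```text
g 20
stand [ 493. -206.  150.] [-1.04  0.83  2.18  1.76  1.55 -1.44] 0.0
a0 [ 538. -213.  164.] [-0.95  0.8   2.11  1.83  1.51 -1.34] 0.0
a0.5 [ 558. -216.  244.] [-0.92  0.61  2.09  1.85  1.44 -1.15] 0.0
a1 [ 615. -226.  299.] [-0.83  0.54  1.97  1.89  1.35 -0.98] 0.0
a1.4 [ 674. -236.  317.] [-0.76  0.57  1.83  1.92  1.27 -0.89] 0.0
a1.7 [ 719. -243.  313.] [-0.72  0.63  1.72  1.94  1.22 -0.85] 0.0
g 30
stand [ 493. -206.  150.] [-1.05  0.84  2.07  1.57  1.57 -1.33] 0.0
a0 [ 538. -213.  164.] [-0.97  0.82  1.99  1.64  1.55 -1.24] 0.0
a0.5 [ 558. -216.  244.] [-0.94  0.65  1.98  1.66  1.52 -1.06] 0.0
a1 [ 615. -226.  299.] [-0.86  0.6   1.85  1.71  1.45 -0.89] 0.0
a1.4 [ 674. -236.  317.] [-0.79  0.63  1.71  1.75  1.39 -0.79] 0.0
a1.7 [ 719. -243.  313.] [-0.75  0.69  1.6   1.77  1.35 -0.75] 0.0
g 40
stand [ 493. -206.  150.] [-1.04  0.86  1.95  1.41  1.62 -1.24] 0.0
a0 [ 538. -213.  164.] [-0.97  0.85  1.87  1.48  1.61 -1.15] 0.0
a0.5 [ 558. -216.  244.] [-0.94  0.7   1.85  1.51  1.61 -0.99] 0.0
a1 [ 615. -226.  299.] [-0.87  0.66  1.73  1.57  1.57 -0.81] 0.0
a1.4 [ 674. -236.  317.] [-0.81  0.7   1.58  1.61  1.52 -0.71] 0.0
a1.7 [ 719. -243.  313.] [-0.76  0.76  1.47  1.64  1.49 -0.66] 0.0
g 50
stand [ 493. -206.  150.] [-1.01  0.89  1.83  1.28  1.7  -1.16] 0.0
a0 [ 538. -213.  164.] [-0.95  0.89  1.74  1.35  1.69 -1.08] 0.0
a0.5 [ 558. -216.  244.] [-0.93  0.75  1.72  1.39  1.71 -0.92] 0.0
a1 [ 615. -226.  299.] [-0.86  0.72  1.59  1.46  1.69 -0.75] 0.0
a1.4 [ 674. -236.  317.] [-0.8   0.77  1.44  1.51  1.66 -0.64] 0.0
a1.7 [ 719. -243.  313.] [-0.77  0.84  1.31  1.53  1.63 -0.58] 0.0
```

Run:
```python
from lid import *
st=readout.get_state();print(W([-185,-30,300]),rel(W([-185,-30,300]),tool(20,'h')))
```

```text
[ 443.98573554 -197.25476096  300.        ] ([34.3, -60.1, 62.3], [-13.7, 59.1, 7.8])
```

Request:
arm_command(
  commands=[
    [255,[3,-6,6],[-1.4,6,0.8]],
    [255,[7,-12,12],[-2.8,12,1.6]],
    [255,[10,-18,19],[-4.2,18,2.4]],
    [255,[14,-24,25],[-5.5,23.6,3.1]],
    [255,[17,-30,31],[-6.9,29.5,3.9]],
    [255,[20,-36,37],[-8.3,35.5,4.7]],
    [255,[24,-42,44],[-9.6,41.4,5.5]],
    [255,[27,-48,50],[-11,47.3,6.2]],
    [255,[31,-54,56],[-12.3,53.2,7]],
    [255,[34,-60,62],[-13.7,59.1,7.8]],
    [255,[34,-60,62],[-13.7,59.1,7.8]],
    [255,[34,-60,62],[-13.7,59.1,7.8]],
  ],
)

```text
time_s: 9.73
position: [444.1, -196.6, 298.9]
eef_rot: [-0.125, 0.698, 0.123, 0.694]
contact_force: [-1.2, -0.8, -0.5]
grip_width: 0.6
```

Run:
```python
from lid import *
st=readout.get_state();print(st["position"],st["qpos"].round(2),rot(st["eef_rot"]).as_matrix().round(3))
print(rel(W([-185,-30,148]),tool(20,'h')),rel(W([-85,-30,148]),tool(20,'h')))
s=optics.snapshot('side'); cv2.imwrite('pics/s6.png',s['color'])
```

```text
[ 444.11837329 -196.63213192  298.94007582] [-1.15  0.39  2.29  1.63  1.54 -1.11] [[ 0.005  0.346  0.938]
 [-0.002 -0.938  0.346]
 [ 1.    -0.004 -0.004]]
([-150.9, 1.1, 0.3], [-0.3, 0.2, -0.2]) ([-150.4, 50.8, 87.1], [-0.3, 0.2, -0.2])
```

View pics/s6.png

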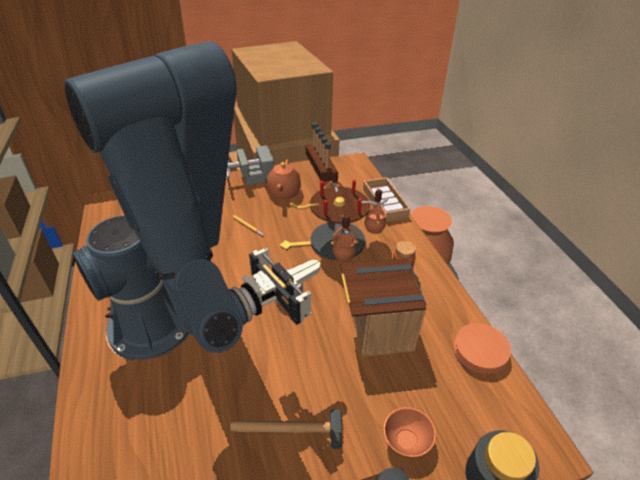

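Request:
arm_command(
  commands=[
    [255,[-30,0,0],[0,0,0]],
    [255,[-60,0,0],[0,0,0]],
    [255,[-90,0,0],[0,0,0]],
    [255,[-120,0,0],[0,0,0]],
    [255,[-151,0,0],[0,0,0]],
    [255,[-151,0,0],[0,0,0]],
    [255,[-151,12,20],[0,0,0]],
    [255,[-151,24,40],[0,0,0]],
    [255,[-151,36,60],[0,0,0]],
    [255,[-151,44,76],[0,0,0]],
    [255,[-151,50,86],[0,0,0]],
    [255,[-151,50,86],[0,0,0]],
  ],
)

```text
time_s: 10.78
position: [543.5, -215.0, 151.4]
eef_rot: [-0.123, 0.697, 0.127, 0.695]
contact_force: [-0.0, 0.1, 0.2]
grip_width: 0.6
```

Run:
```python
from lid import *
st=readout.get_state();print(st["position"],st["contact_force"],RB.inv().apply(st["position"]-B))
for a,d in zip(np.linspace(0.05,.9,12),np.linspace(160,158,12)): print(round(a,2),rel(pt(a,d,-30),tool(20,'h'),st)[0])
s=optics.snapshot('side'); crop(s,270,230,170,120,4,'s7')
```

```text
[ 543.46653567 -214.97630357  151.41931241] [-0.02999066  0.10055263  0.20862749] [-83.95862102 -31.05943442 151.41931241]
0.05 [21.1, -1.2, -0.3]
0.13 [33.4, -0.6, 0.8]
0.2 [45.5, 0.6, 2.7]
0.28 [57.4, 2.2, 5.4]
0.36 [69.1, 4.3, 8.9]
0.44 [80.3, 6.8, 13.1]
0.51 [91.2, 9.7, 18.1]
0.59 [101.5, 13.1, 23.8]
0.67 [111.3, 16.8, 30.1]
0.75 [120.5, 20.9, 37.1]
0.82 [129.0, 25.3, 44.7]
0.9 [136.9, 30.0, 52.8]
```

View pics/s7.png

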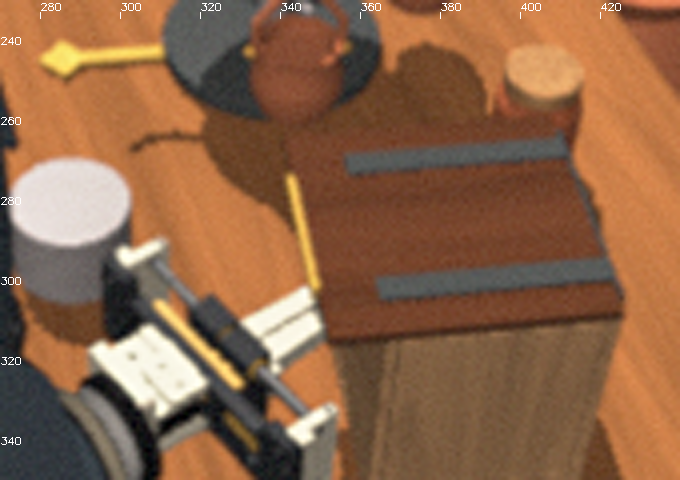

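Request:
arm_command(
  commands=[
    [255,[12,0,0],[0,0,0]],
    [255,[21,-1,0],[0,0,0]],
    [255,[33,-0.6,0.8],[0,0,0]],
    [255,[45,0.6,2.7],[0,0,0]],
    [255,[57,2.2,5.4],[0,0,0]],
    [255,[69,4.3,8.9],[0,0,0]],
    [255,[80,6.8,13],[0,0,0]],
    [255,[91,9.7,18],[0,0,0]],
    [255,[101,13,24],[0,0,0]],
    [255,[111,17,30],[0,0,0]],
    [255,[120,21,37],[0,0,0]],
    [255,[129,25,45],[0,0,0]],
  ],
)

```text
time_s: 11.83
position: [592.7, -222.0, 280.6]
eef_rot: [-0.124, 0.697, 0.126, 0.695]
contact_force: [-1.1, -0.7, -0.8]
grip_width: 0.6
```

Run:
```python
from lid import *
st=readout.get_state();p=RB.inv().apply(st["position"]-B);print(st["position"],st["contact_force"],p, "a",np.arctan2(p[2]+7.5-172,75-p[0]),"d",np.hypot(p[2]+7.5-172,75-p[0]))
for a,d in zip(np.linspace(.88,1.72,12),np.linspace(158,150,12)): print(round(a,2),rel(pt(a,d,-30),tool(20,'h'),st))
s=optics.snapshot('side'); crop(s,270,200,170,150,4,'s8')
```

```text
[ 592.66770311 -222.04369419  280.60856781] [-1.11604235 -0.72146378 -0.84080065] [-34.2657621  -29.90936514 280.60856781] a 0.8157507958521123 d 159.43715465862718
0.88 ([5.7, 4.4, 7.4], [-0.3, 0.2, 0.2])
0.96 ([12.4, 9.4, 16.0], [-0.3, 0.2, 0.2])
1.03 ([18.4, 14.6, 25.1], [-0.3, 0.2, 0.2])
1.11 ([23.5, 20.0, 34.4], [-0.3, 0.2, 0.2])
1.19 ([27.7, 25.5, 44.1], [-0.3, 0.2, 0.2])
1.26 ([31.1, 31.2, 53.9], [-0.3, 0.2, 0.2])
1.34 ([33.5, 36.9, 63.9], [-0.3, 0.2, 0.2])
1.41 ([35.1, 42.7, 74.0], [-0.3, 0.2, 0.2])
1.49 ([35.8, 48.5, 84.1], [-0.3, 0.2, 0.2])
1.57 ([35.6, 54.2, 94.2], [-0.3, 0.2, 0.2])
1.64 ([34.5, 60.0, 104.1], [-0.3, 0.2, 0.2])
1.72 ([32.5, 65.6, 114.0], [-0.3, 0.2, 0.2])
```

View pics/s8.png

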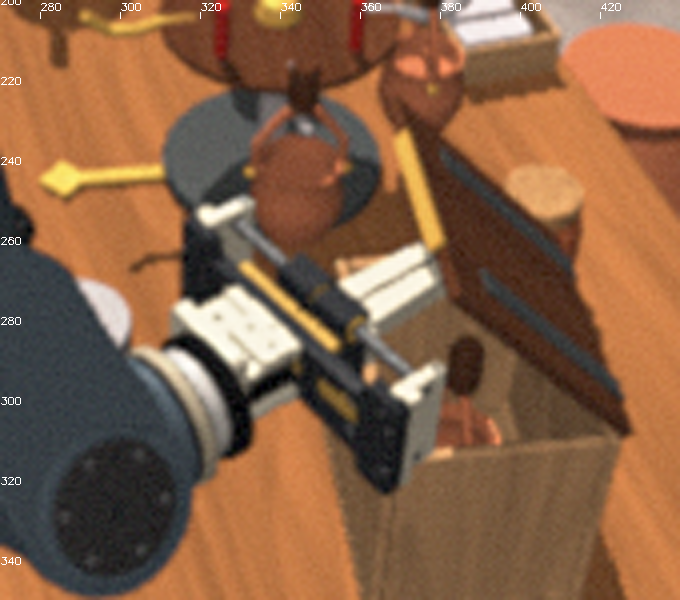

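Request:
arm_command(
  commands=[
    [255,[6,4,7],[0,0,0]],
    [255,[12,9,16],[0,0,0]],
    [255,[18,14.6,25],[0,0,0]],
    [255,[23.5,20,34],[0,0,0]],
    [255,[28,25.5,44],[0,0,0]],
    [255,[31,31,54],[0,0,0]],
    [255,[33,37,64],[0,0,0]],
    [255,[35,43,74],[0,0,0]],
    [255,[36,48,84],[0,0,0]],
    [255,[36,54,94],[0,0,0]],
    [255,[35,60,104],[0,0,0]],
    [255,[33,66,114],[0,0,0]],
  ],
)

```text
time_s: 12.88
position: [725.0, -244.5, 315.9]
eef_rot: [-0.123, 0.696, 0.127, 0.696]
contact_force: [0.1, 0.8, 0.7]
grip_width: 0.2
```

Run:
```python
from lid import *
st=readout.get_state();p=RB.inv().apply(st["position"]-B);print(st["position"],st["contact_force"],p, "a",np.arctan2(p[2]+7.5-172,75-p[0]),"d",np.hypot(p[2]+7.5-172,75-p[0]))
s=optics.snapshot('side'); crop(s,270,160,170,150,4,'s9')
```

```text
[ 725.02529015 -244.51560153  315.85875569] [0.11165469 0.80534899 0.71667437] [ 99.98555476 -30.22778093 315.85875569] a 1.7343960094928352 d 153.40714087031103
```

View pics/s9.png

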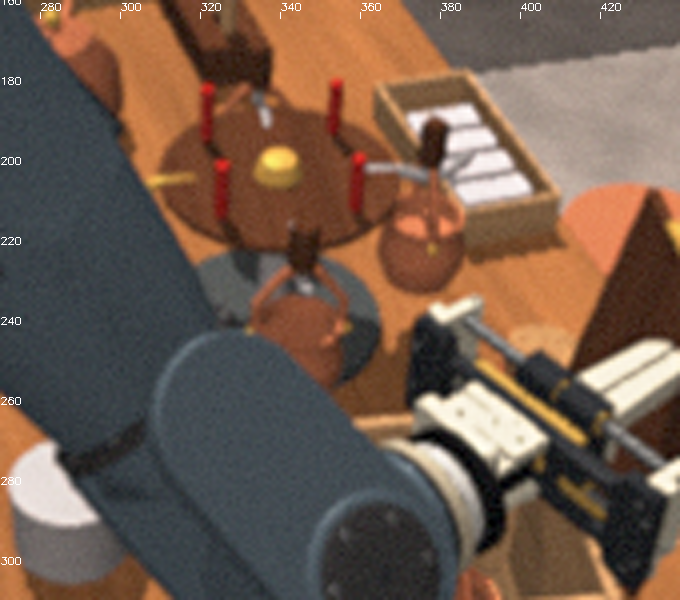

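Request:
arm_command(
  commands=[
    [255,[0,0,-35],[0,0,0]],
    [255,[15,0,-70],[0,0,0]],
    [255,[30,0,-110],[0,0,0]],
    [255,[40,0,-150],[0,0,0]],
    [255,[50,0,-190],[0,0,0]],
    [255,[60,0,-230],[0,0,0]],
    [255,[60,0,-270],[0,0,0]],
    [255,[60,0,-280],[0,0,0]],
    [255,[60,0,-280],[0,0,0]],
  ],
)

```text
time_s: 13.68
position: [462.2, -343.4, 376.4]
eef_rot: [-0.121, 0.697, 0.126, 0.696]
contact_force: [0.1, -0.0, 0.6]
grip_width: 0.5
```

Run:
```python
from lid import *
st=readout.get_state();print(st["position"])
s=optics.snapshot('side'); crop(s,320,200,170,150,4,'s10')
s=optics.snapshot('top'); crop(s,330,130,120,120,5,'t10')
```

```text
[ 462.17058652 -343.37260814  376.37379705]
```

View pics/s10.png

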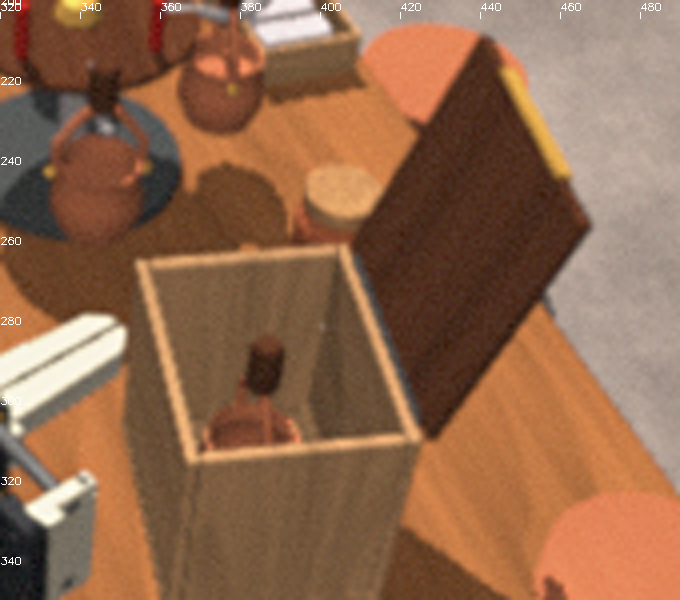

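View pics/t10.png

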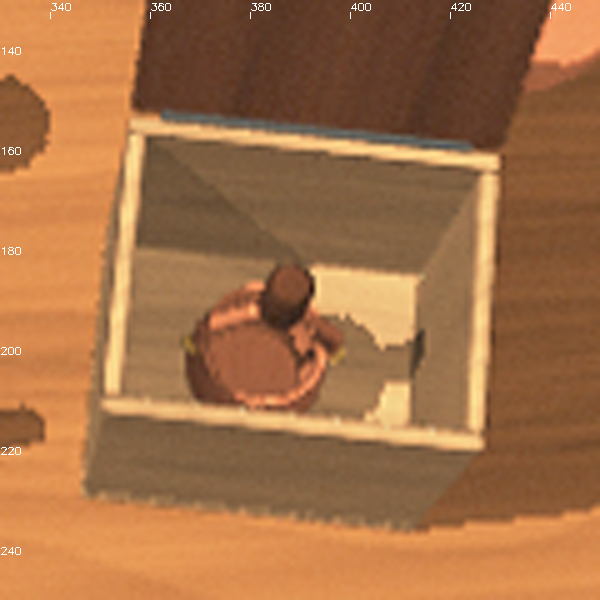

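Run:
```python
from lid import *
s=optics.snapshot('side');t=optics.snapshot('top')
k=back(t,[(388.2,186)],168)[0];print("knob",k,RB.inv().apply(k-B),back(s,[(386.8,285.3)],168),tri(t,(388.2,186),s,(386.8,285.3)))
for z in (60,68,75):
    r=back(t,[(367.4,198.6),(397.6,200.6)],z);print(z,r,r.mean(0),np.linalg.norm(r[0]-r[1]),np.degrees(np.arctan2(*(r[0]-r[1])[[1,0]])))
print("mouth",back(t,[(381.5,202)],70))
```

```text
knob [ 634.4274996  -192.69680781  168.        ] [  2.07769057   5.92740078 168.        ] [[ 634.71059569 -193.9040253   168.        ]] (array([ 635.04218997, -192.95131439,  166.83094251]), np.float64(0.4332488086893098))
60 [[ 639.32752981 -154.65923059   60.        ]
 [ 629.04295639 -232.72745036   60.        ]] [ 634.1852431  -193.69334048   60.        ] 78.74274181714419 82.49516851631523
68 [[ 636.87594552 -153.60229555   68.        ]
 [ 626.66053628 -231.14550334   68.        ]] [ 631.7682409  -192.37389944   68.        ] 78.2131936466455 82.49516851631527
75 [[ 634.73080927 -152.67747739   75.        ]
 [ 624.57591868 -229.76129969   75.        ]] [ 629.65336398 -191.21938854   75.        ] 77.74983899745912 82.49516851631527
mouth [[ 624.88443679 -188.83505358   70.        ]]
```

Run:
```python
from lid import *
print(rel([480,-300,340],down(-98)))
st=readout.get_state();Rc=rot(st["eef_rot"])
print((Rc.inv()*down(-70)).as_rotvec(degrees=True))
```

```text
([-35.7, -33.2, 28.7], [-22.0, -87.9, 22.5])
[ -0.10824892 -89.87419006   0.57081649]
```

Request:
arm_command(
  commands=[
    [90,[0,0,0],[-1.6,-6.5,1.7]],
    [90,[0,0,0],[-3.2,-13,3.3]],
    [90,[0,0,0],[-4.9,-19.5,5]],
    [90,[0,0,0],[-6.5,-26,6.7]],
    [90,[-5,-5,5],[-8.1,-32.5,8.3]],
    [90,[-10,-10,10],[-9.8,-39,10]],
    [90,[-15,-15,15],[-11.4,-45.5,11.6]],
    [90,[-20,-20,20],[-13,-52,13.3]],
    [90,[-25,-25,25],[-14.6,-58.5,15]],
    [90,[-30,-30,28],[-16.3,-65,16.6]],
    [90,[-36,-33,29],[-17.9,-71.5,18.3]],
    [90,[-36,-33,29],[-19.5,-78,20]],
  ],
  force=25,
)

```text
time_s: 14.88
position: [481.4, -298.2, 339.7]
eef_rot: [-0.015, 0.995, -0.047, 0.085]
contact_force: [-1.1, -0.1, 0.2]
grip_width: 60.1
```

Run:
```python
from lid import *
st=readout.get_state();print(st["position"],st["qpos"].round(2))
print(rel([634.6,-193,300],down(-98)))
```

```text
[ 481.36614604 -298.15663155  339.66568247] [-0.7   0.22  1.54  0.13  1.27  0.93]
([133.6, -117.1, 67.6], [-2.4, -9.7, 2.6])
```

Request:
arm_command(
  commands=[
    [90,[22,-20,4],[-1,-4,1]],
    [90,[44,-40,12],[-2,-8,2]],
    [90,[67,-59,24],[-2.4,-9.7,2.6]],
    [90,[90,-79,40],[-2.4,-9.7,2.6]],
    [90,[112,-98,54],[-2.4,-9.7,2.6]],
    [90,[133.6,-117,67.6],[-2.4,-9.7,2.6]],
    [90,[133.6,-117,67.6],[-2.4,-9.7,2.6]],
    [90,[133.6,-117,67.6],[-2.4,-9.7,2.6]],
  ],
)

```text
time_s: 15.55
position: [635.8, -190.3, 298.5]
eef_rot: [-0.0, 0.998, -0.067, -0.001]
contact_force: [-0.4, -0.4, 0.2]
grip_width: 60.5
```

Run:
```python
from lid import *
st=readout.get_state();print(st["position"],st["qpos"].round(2))
print(rel([634.6,-193,180],down(-98)),rel([634.6,-193,134],down(-98)))
s=optics.snapshot('side'); crop(s,320,190,150,150,4,'s11')
```

```text
[ 635.81970476 -190.25825849  298.45582722] [-0.36  0.51  1.22 -0.    1.42  1.35]
([-0.6, 2.9, 118.5], [-0.0, 0.1, 0.3]) ([-0.5, 2.9, 164.5], [-0.0, 0.1, 0.3])
```

View pics/s11.png

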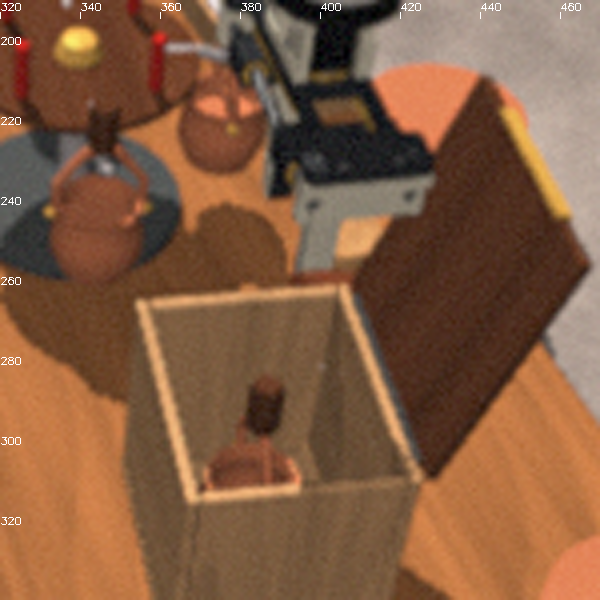

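Request:
arm_command(
  commands=[
    [90,[-0.5,3,35],[0,0,0]],
    [90,[-0.5,3,70],[0,0,0]],
    [90,[-0.5,3,105],[0,0,0]],
    [90,[-0.5,3,130],[0,0,0]],
    [90,[-0.5,3,150],[0,0,0]],
    [90,[-0.5,3,163],[0,0,0]],
    [90,[-0.5,3,163],[0,0,0]],
    [90,[-0.5,3,163],[0,0,0]],
  ],
)

```text
time_s: 16.27
position: [634.2, -194.6, 137.3]
eef_rot: [0.0, 0.998, -0.068, -0.0]
contact_force: [0.3, 0.1, 0.2]
grip_width: 60.3
```

Run:
```python
from lid import *
st=readout.get_state();print(st["position"],st["contact_force"])
s=optics.snapshot('side'); crop(s,340,210,100,110,6,'s12')
```

```text
[ 634.17398898 -194.62628593  137.26257397] [0.28490073 0.06660559 0.18492102]
```

View pics/s12.png

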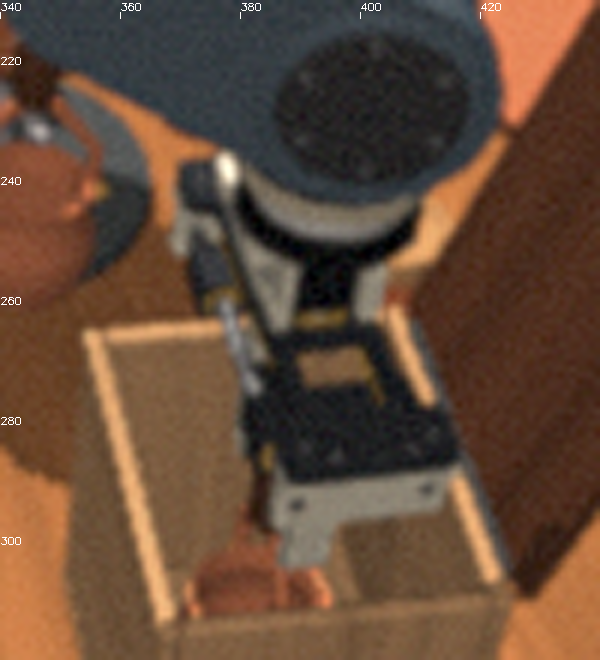

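Near finger stands beside the knob as planned; close, then check the width.

Request:
arm_command(
  commands=[
    [150,[0,0,2],[0,0,0]],
    [200,[0,0,2],[0,0,0]],
    [220,[0,0,2],[0,0,0]],
    [230,[0,0,2],[0,0,0]],
    [230,[0,0,2],[0,0,0]],
    [230,[0,0,2],[0,0,0]],
  ],
  force=30,
)

```text
time_s: 16.82
position: [634.7, -194.7, 136.2]
eef_rot: [0.0, 0.998, -0.068, 0.0]
contact_force: [-0.3, 0.3, 0.8]
grip_width: 24.7
```

Request:
arm_command(
  commands=[
    [230,[0,0,-10],[0,0,0]],
    [230,[0,0,-30],[0,0,0]],
    [230,[0,0,-60],[0,0,0]],
    [230,[0,0,-90],[0,0,0]],
    [230,[0,0,-120],[0,0,0]],
    [230,[0,0,-150],[0,0,0]],
    [230,[0,0,-180],[0,0,0]],
    [230,[0,0,-195],[0,0,0]],
    [230,[0,0,-195],[0,0,0]],
  ],
)

```text
time_s: 17.57
position: [635.3, -194.8, 335.8]
eef_rot: [0.001, 0.998, -0.068, 0.004]
contact_force: [0.1, -0.8, -2.3]
grip_width: 23.5
```

Run:
```python
from lid import *
st=readout.get_state();print(st["position"],st["contact_force"],st["grip_width"],st["qpos"].round(2))
s=optics.snapshot('side'); crop(s,300,130,180,150,4,'s13')
```

```text
[ 635.27489448 -194.843341    335.78958231] [ 0.07932637 -0.8325359  -2.33405344] 23.530759290940036 [-0.37  0.49  1.17 -0.    1.48  1.34]
```

View pics/s13.png

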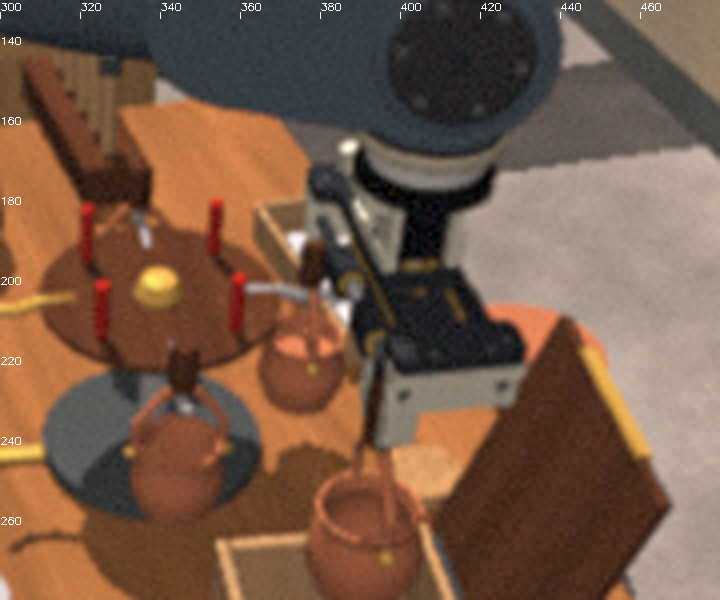

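Run:
```python
from lid import *
print(rel([430,-50,340],down(-100.5)),rel([425,228,340],down(-100.5)))
```

```text
([-222.5, -115.4, -8.2], [0.1, -0.2, 2.7]) ([-265.3, -390.1, -8.7], [0.1, -0.2, 2.7])
```

Request:
arm_command(
  commands=[
    [230,[-14,-7,-4],[0,0,0]],
    [230,[-40,-20,-8],[0,0,0.5]],
    [230,[-70,-36,-8],[0,0,1]],
    [230,[-100,-52,-8],[0,0,1.5]],
    [230,[-130,-68,-8],[0,0,2]],
    [230,[-160,-84,-8],[0,0,2.5]],
    [230,[-190,-100,-8],[0,0,2.7]],
    [230,[-215,-120,-8],[0,0,2.7]],
    [230,[-225,-150,-8],[0,0,2.7]],
    [230,[-232,-180,-8],[0,0,2.7]],
    [230,[-237,-210,-8],[0,0,2.7]],
    [230,[-241,-240,-8],[0,0,2.7]],
  ],
)

```text
time_s: 18.62
position: [427.3, 77.3, 338.1]
eef_rot: [0.001, 0.996, -0.092, 0.001]
contact_force: [1.9, -1.0, -2.2]
grip_width: 23.2
```

Run:
```python
from lid import *
st=readout.get_state();print(st["position"],st["grip_width"])
print(rel([425,228,340],down(-100.5)),rel([425,228,200],down(-100.5)))
```

```text
[427.31887367  77.29270954 338.11920902] 23.214271131641055
([-29.9, -147.7, -2.2], [0.1, -0.1, -0.0]) ([-30.1, -148.0, 137.8], [0.1, -0.1, -0.0])
```

Request:
arm_command(
  commands=[
    [230,[-6,-30,0],[0,0,0]],
    [230,[-12,-60,5],[0,0,0]],
    [230,[-18,-90,20],[0,0,0]],
    [230,[-24,-118,45],[0,0,0]],
    [230,[-28,-138,75],[0,0,0]],
    [230,[-30,-148,105],[0,0,0]],
    [230,[-30,-148,128],[0,0,0]],
    [230,[-30,-148,138],[0,0,0]],
    [230,[-30,-148,138],[0,0,0]],
    [230,[-30,-148,138],[0,0,0]],
    [230,[-30,-148,138],[0,0,0]],
  ],
)

```text
time_s: 19.53
position: [425.7, 227.9, 201.0]
eef_rot: [0.001, 0.996, -0.092, 0.001]
contact_force: [0.1, 0.8, -2.8]
grip_width: 22.8
```

Run:
```python
from lid import *
st=readout.get_state();print(st["position"],st["grip_width"],st["contact_force"])
s=optics.snapshot('side'); crop(s,230,150,150,120,5,'s14')
t=optics.snapshot('top'); crop(t,150,170,160,130,5,'t14')
u=np.array([np.cos(np.radians(169.5)),np.sin(np.radians(169.5))]);C=np.array([631,189.5])
print(proj(s,np.r_[C+160*u,171]),proj(s,np.r_[C+125*u,161]),proj(s,st["position"]-[0,0,12]))
for r,z in((170,200),(125,200),(125,178)): print(r,rel(np.r_[C+r*u,z],down(-100.5)))
```

```text
[425.68830043 227.88089242 200.98815603] 22.845059287843558 [ 0.06682749  0.75940882 -2.79017972]
[[288.73941709 204.20421568]] [[299.76601955 206.11404729]] [[273.02939112 200.40489798]]
170 ([38.8, 0.3, 1.2], [0.0, -0.2, -0.1])
125 ([83.8, 0.3, 1.4], [0.0, -0.2, -0.1])
125 ([83.8, 0.2, 23.4], [0.0, -0.2, -0.1])
```

View pics/s14.png

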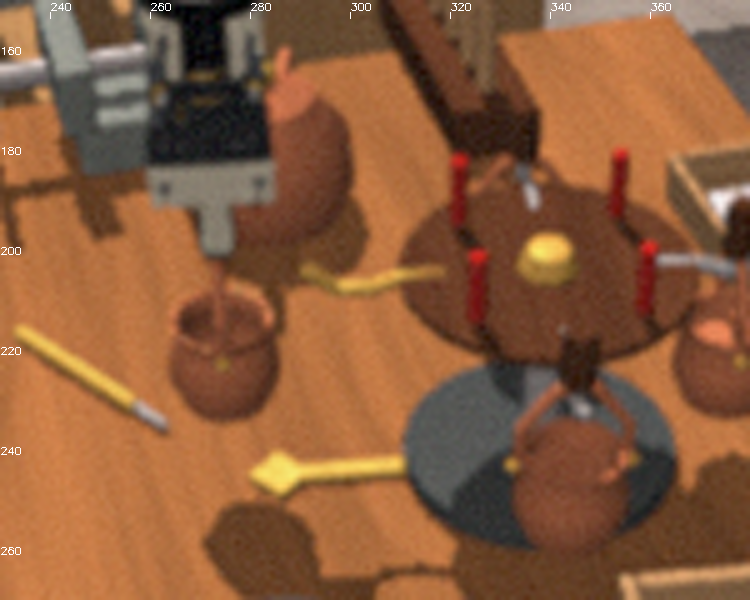

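View pics/t14.png

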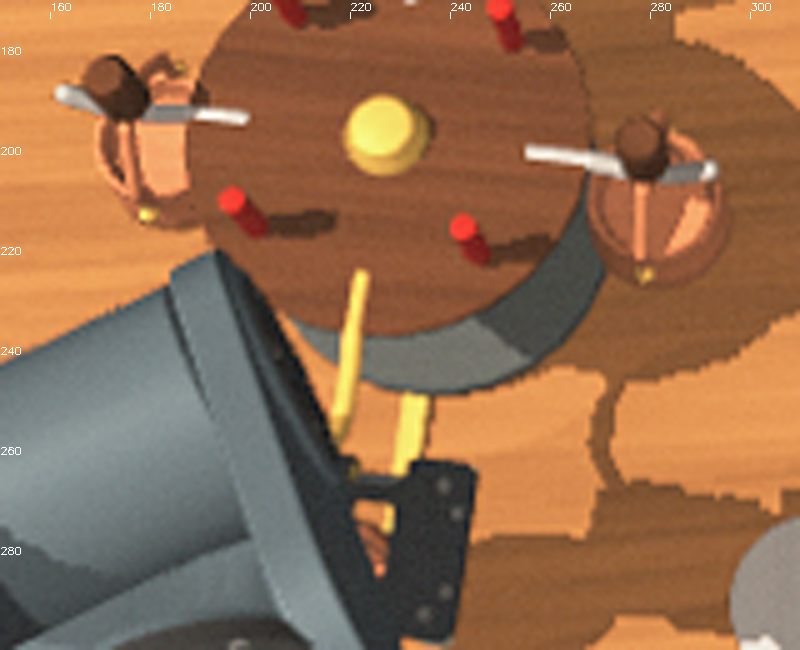

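Run:
```python
from lid import *
s=optics.snapshot('side');C=np.array([631,189.5])
a=np.radians(79.5);y=np.array([np.cos(a),np.sin(a)])
for h in (55,58,61): print(h,proj(s,np.r_[np.array([425.7,227.9])-39*y,74+h]))
# hung jug at heading 259.5, its y axis heading 169.5
b=np.radians(259.5);o=C+125*np.array([np.cos(b),np.sin(b)]);v=np.array([np.cos(np.radians(169.5)),np.sin(np.radians(169.5))])
for h in (55,58,61): print(h,proj(s,[np.r_[o+39*v,50+h],np.r_[o-39*v,50+h]]))
```

```text
55 [[274.488594   223.00666195]]
58 [[274.43699736 222.26526992]]
61 [[274.38528593 221.52181011]]
55 [[330.95128423 243.13531841]
 [355.77708657 241.53587014]]
58 [[330.97972117 242.40488089]
 [355.84115333 240.80767729]]
61 [[331.0082367  241.67231885]
 [355.90538632 240.07738433]]
```

Request:
arm_command(
  commands=[
    [230,[8,0,0],[0,0,0]],
    [230,[17,0,0],[0,0,0]],
    [230,[26,0,0],[0,0,0]],
    [230,[35,0,0],[0,0,0]],
    [230,[44,0,0],[0,0,0]],
    [230,[53,0,0],[0,0,0]],
    [230,[62,0,0],[0,0,0]],
    [230,[71,0,0],[0,0,0]],
    [230,[80,0,0],[0,0,0]],
    [230,[84,0,0],[0,0,0]],
    [230,[84,0,0],[0,0,0]],
    [230,[84,0,0],[0,0,0]],
  ],
)

```text
time_s: 20.68
position: [508.1, 212.5, 201.0]
eef_rot: [0.001, 0.996, -0.092, 0.001]
contact_force: [0.0, 0.8, -3.5]
grip_width: 23.0
```

Run:
```python
from lid import *
st=readout.get_state();print(st["position"],st["grip_width"],st["contact_force"])
s=optics.snapshot('side'); crop(s,250,150,130,110,6,'s15')
u=np.array([np.cos(np.radians(169.5)),np.sin(np.radians(169.5))]);C=np.array([631,189.5])
for r,z in((125,200),(125,178)): print(r,rel(np.r_[C+r*u,z],down(-100.5)))
```

```text
[508.09031947 212.48292853 201.02372135] 22.982247620587327 [ 0.04536284  0.79383609 -3.4698619 ]
125 ([0.2, 0.2, 1.1], [0.0, -0.2, -0.1])
125 ([0.2, 0.2, 23.1], [0.0, -0.2, -0.1])
```

View pics/s15.png

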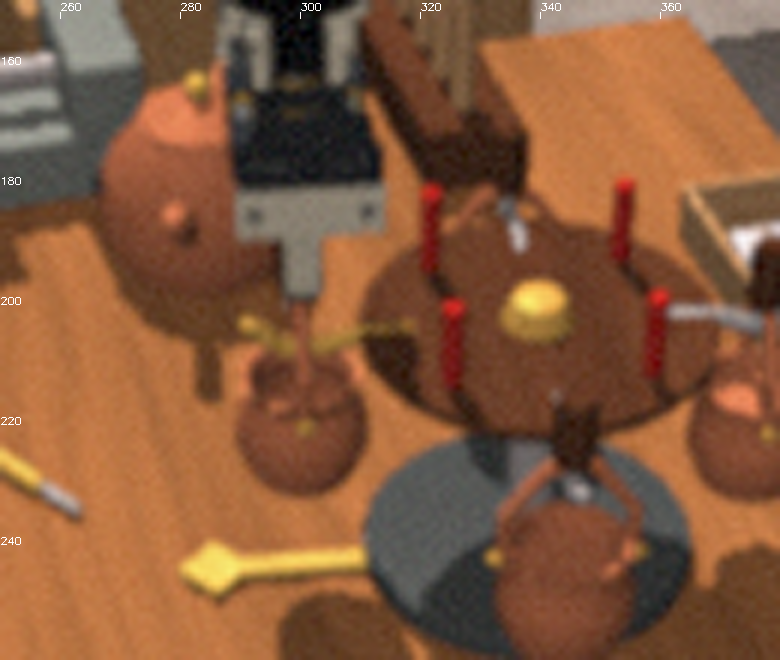

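Request:
arm_command(
  commands=[
    [230,[0,0,6],[0,0,0]],
    [230,[0,0,12],[0,0,0]],
    [230,[0,0,17],[0,0,0]],
    [230,[0,0,20],[0,0,0]],
    [230,[0,0,22],[0,0,0]],
    [230,[0,0,23.5],[0,0,0]],
    [230,[0,0,23.5],[0,0,0]],
    [230,[0,0,23.5],[0,0,0]],
  ],
)

```text
time_s: 21.4
position: [508.0, 212.6, 177.7]
eef_rot: [0.001, 0.996, -0.092, 0.001]
contact_force: [-0.1, 0.5, -3.0]
grip_width: 23.4
```

Run:
```python
from lid import *
st=readout.get_state();print(st["position"],st["grip_width"],st["contact_force"])
s=optics.snapshot('side'); crop(s,250,150,130,110,6,'s16')
```

```text
[507.99516063 212.57163731 177.67980046] 23.37700640099605 [-0.13719528  0.5274727  -2.95167356]
```

View pics/s16.png

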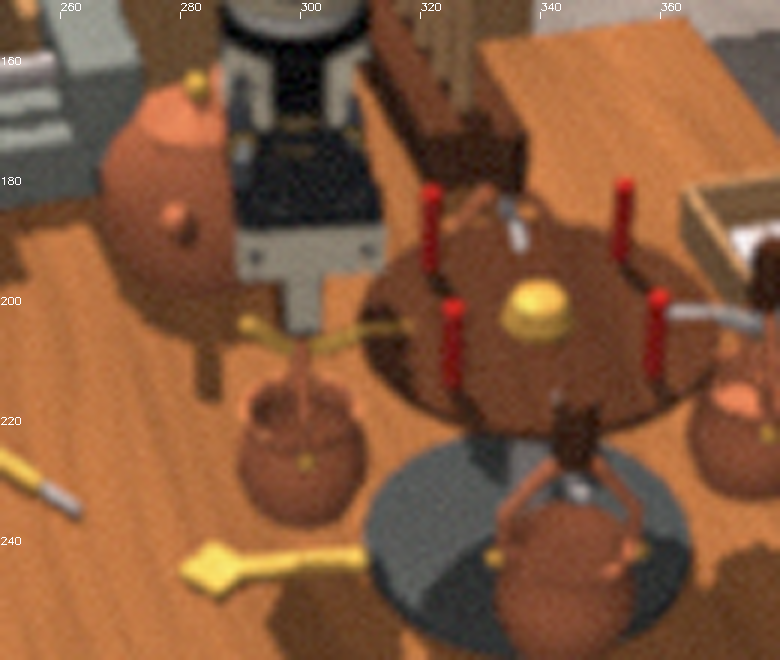

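Request:
arm_command(
  commands=[
    [230,[0,0,1.2],[0,0,0]],
    [230,[0,0,2.2],[0,0,0]],
    [230,[0,0,2.2],[0,0,0]],
    [230,[0,0,2.2],[0,0,0]],
  ],
)

```text
time_s: 21.78
position: [508.4, 212.7, 176.5]
eef_rot: [0.0, 0.996, -0.092, 0.002]
contact_force: [-1.7, -0.5, 5.0]
grip_width: 23.1
```

Request:
arm_command(
  commands=[
    [230,[0,0,-0.5],[0,0,0]],
    [220,[0,0,-0.5],[0,0,0]],
    [205,[0,0,-0.5],[0,0,0]],
    [190,[0,0,-0.5],[0,0,0]],
    [150,[0,0,-0.5],[0,0,0]],
    [110,[0,0,-0.5],[0,0,0]],
    [110,[0,0,-0.5],[0,0,0]],
    [110,[0,0,-0.5],[0,0,0]],
  ],
)

```text
time_s: 22.45
position: [508.5, 212.7, 177.1]
eef_rot: [0.0, 0.996, -0.092, 0.002]
contact_force: [0.9, 0.3, -0.1]
grip_width: 45.7
```

Run:
```python
from lid import *
st=readout.get_state();print(st["position"],st["grip_width"],st["contact_force"])
s=optics.snapshot('side'); crop(s,250,150,130,110,6,'s17')
```

```text
[508.52052639 212.73279702 177.05659567] 45.676676243734036 [ 0.8599376   0.30777799 -0.14526807]
```

View pics/s17.png

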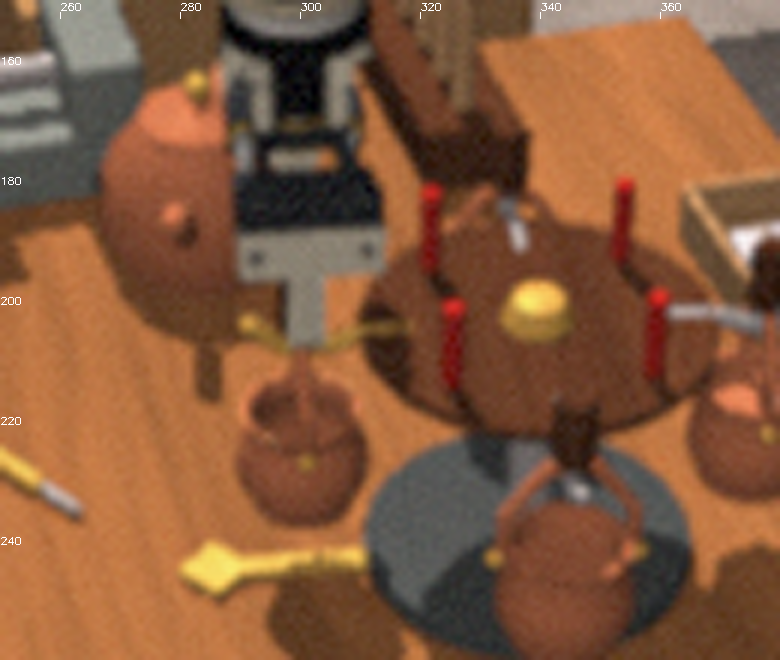

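Jug hangs in the hook; retreat straight up, then away.

Request:
arm_command(
  commands=[
    [110,[0,0,-10],[0,0,0]],
    [110,[0,0,-25],[0,0,0]],
    [110,[0,0,-45],[0,0,0]],
    [110,[0,0,-70],[0,0,0]],
    [110,[0,0,-105],[0,0,0]],
    [110,[-30,0,-140],[0,0,0]],
    [110,[-60,20,-160],[0,0,0]],
    [110,[-90,50,-160],[0,0,0]],
    [110,[-110,80,-160],[0,0,0]],
    [110,[-120,110,-160],[0,0,0]],
    [110,[-120,140,-160],[0,0,0]],
    [110,[-120,170,-160],[0,0,0]],
  ],
)

```text
time_s: 23.5
position: [357.5, 66.9, 337.5]
eef_rot: [0.0, 0.996, -0.092, 0.003]
contact_force: [1.0, -0.8, -0.2]
grip_width: 52.6
```

Request:
arm_command(
  commands=[
    [110,[0,20,0],[0,0,0]],
    [110,[0,40,0],[0,0,0]],
    [110,[0,40,0],[0,0,0]],
    [110,[0,40,0],[0,0,0]],
    [110,[0,40,0],[0,0,0]],
    [110,[0,40,0],[0,0,0]],
  ],
)

```text
time_s: 24.0
position: [350.4, 28.2, 337.7]
eef_rot: [-0.0, 0.996, -0.091, 0.003]
contact_force: [-0.5, 0.2, 0.8]
grip_width: 53.0
```

Run:
```python
from lid import *
st=readout.get_state();print(st["time_s"],st["position"],st["grip_width"],st["contact_force"])
s=optics.snapshot('side'); cv2.imwrite('pics/s18.png',s["color"]);crop(s,250,150,130,110,6,'s18c')
s=optics.snapshot('top'); crop(s,150,130,160,150,4,'t18')
cv2.imwrite('pics/t18f.png',s["color"])
```

```text
24.0 [350.36544274  28.16881125 337.73872976] 52.9773296820306 [-0.45927089  0.15216135  0.75851891]
```

View pics/t18f.png

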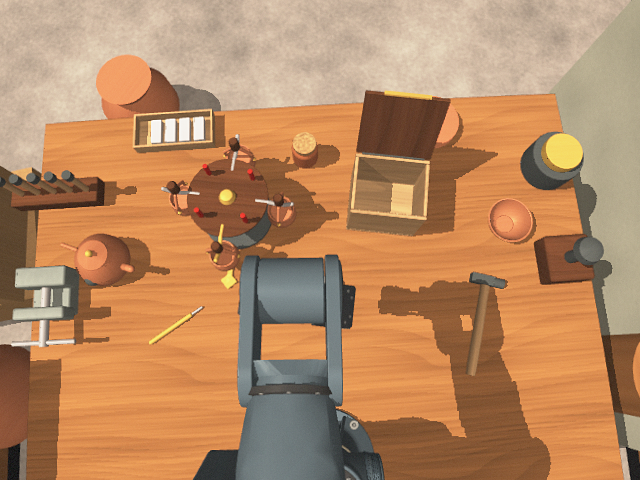

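View pics/t18.png

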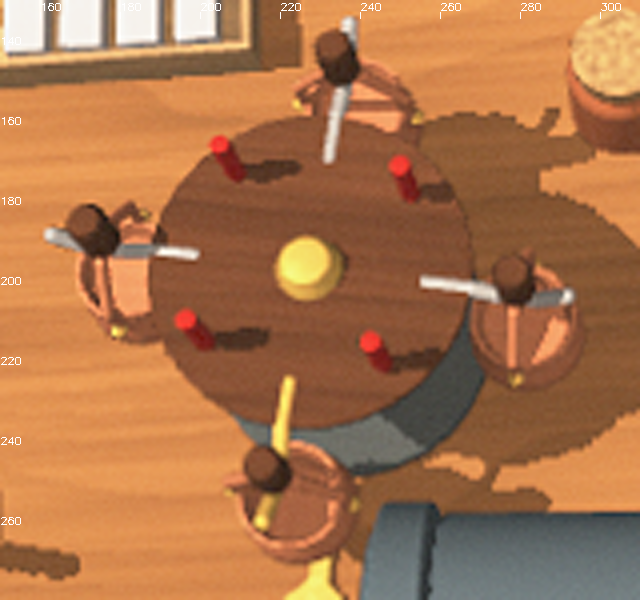

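View pics/s18.png

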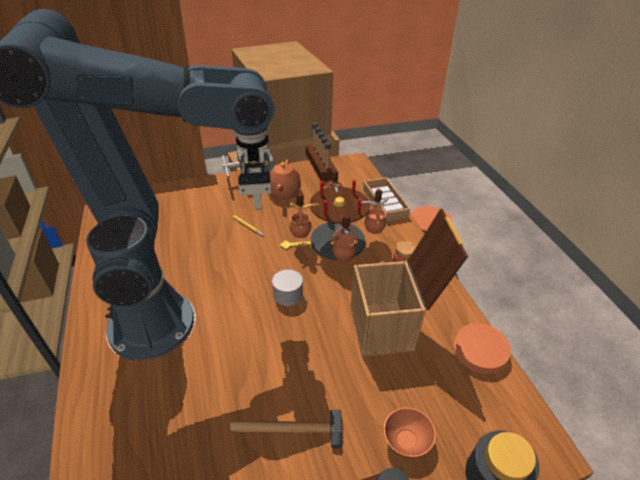

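View pics/s18c.png

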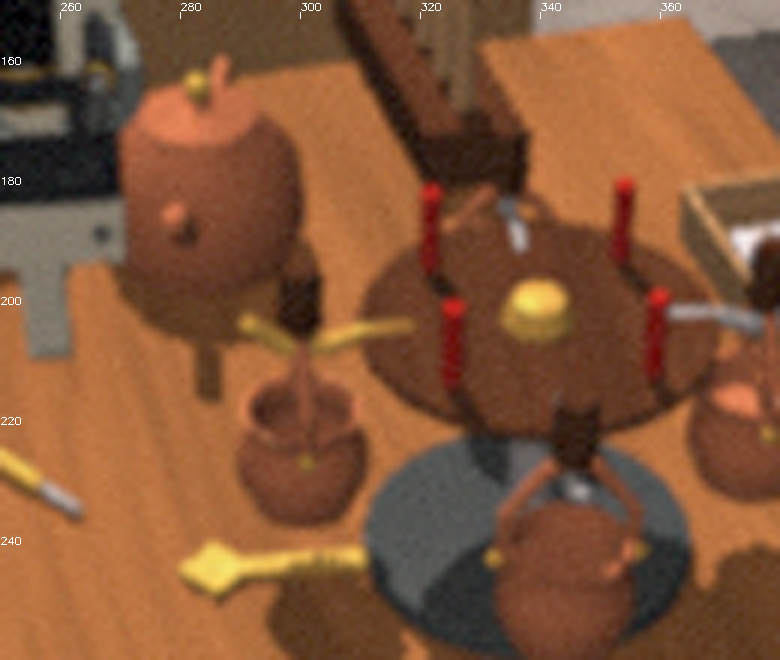

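```bash
python3 -c "
from rig import env
print(env.close_job())"
```

```text
the job is handed in; nothing more can be done
None
```

The jug hangs by its handle in the empty brass hook, the hook stands over the pointer and the lid stays open. I handed the job in at about 24 s of the 72 s allowed. No verdict is reported, so this rests on my own checks.

- **Carousel:** I gripped one red peg and turned the top about 165° clockwise. Measured from the pegs, the hook stands at a heading of 169.3°. I measured the pointer at about 170.5–171°, so the hook is 3–4 mm off sideways at the seat.
- **Lid:** I lifted it by the lip with the closed fingers held level. It was pushed past about 1.7 rad and fell to its stop. The last pictures show it open with nothing touching it.
- **Jug:** I took it by the knob and slid the handle over the hook. I lowered it until the hook carried the weight (the force changed from -3 N to +5 N) and let go. The last pictures show it upright, with its bar in the low part of the hook.
- **Other things on the bench:** all of them look unmoved against the first pictures. I compared these by eye and did not measure them.

The two cameras disagreed by up to about 9 mm in y on the carousel parts early on. I relied mainly on the top camera there, and the grasp and the hanging came out right.

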